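# Contact check of battery packs in a spring-return test jig

## Task

Finish loading the battery test jig: set the two loose battery packs into its two free bays, one in each, beside the pack already in the middle and lined up like it (contact end towards the brass probes, standing on the bay floor), and let go of them. Then pull the jig's orange handle straight towards the front against its springs until the red pointer stands in the green field of the scale, never on into the red field, so that the probes press on all three packs. Finish while still holding the handle there, as the tester only measures while the handle is held; leave the loupe, the stamp and the note pad alone.

Things in the scene. Friction and masses are not known exactly. Their poses are not given: they have to be found in the camera images.
- jig: battery test jig, fixed; aluminium base 215 x 264 mm, top 14 mm above the bench. Origin on the bench under the middle bay's centre; its +x points from handle to probes (away from the robot), +y to its left. Base from x -85 to +130, y -132 to +132 mm. Three open-topped bays side by side along y, 56 mm apart, long side along x. Guide rods and blocks at y +-108 mm, up to 60 mm high.
- bay_left (a point): left (+y) bay: where a seated pack's centre lies, 39 mm above the bench (floor at 16). Axes as the jig's. Inside 30 mm wide (y), 84 long (x): a pack plus 2 mm each side, 3 mm each end. Side ribs and rear lip 10 mm above the floor, rounded; front fence 24 mm. Packs in neighbouring bays leave 30 mm free between them. Empty at the start.
- bay_mid (a point): middle bay: where a seated pack's centre lies, 39 mm above the bench (floor at 16). Axes as the jig's. Inside 30 mm wide (y), 84 long (x): a pack plus 2 mm each side, 3 mm each end. Side ribs and rear lip 10 mm above the floor, rounded; front fence 24 mm. Packs in neighbouring bays leave 30 mm free between them. Holds pack_c.
- bay_right (a point): right (-y) bay: where a seated pack's centre lies, 39 mm above the bench (floor at 16). Axes as the jig's. Inside 30 mm wide (y), 84 long (x): a pack plus 2 mm each side, 3 mm each end. Side ribs and rear lip 10 mm above the floor, rounded; front fence 24 mm. Packs in neighbouring bays leave 30 mm free between them. Empty at the start.
- pack_a_mid (a point): loose battery pack, a light-grey block 78 long x 26 wide x 46 high (mm), 0.15 kg, on its long narrow side; one end cap is black with two brass contact strips that also show on top. This point is its centre, 23 mm above its underside; its +x points to the contact end, z up. Grasp it across its 26 mm width.
- pack_b_mid (a point): a second pack like pack_a, loose on the bench; same point and axes.
- pack_c_mid (a point): a third pack of the same kind, already seated in the middle bay; same point and axes; it stays there.
- pack_a_contacts (a point): centre of the contact end face of pack_a, 39 mm along +x from the pack's centre and 28 mm above its underside
- pack_b_contacts (a point): the same on pack_b
- pack_c_contacts (a point): the same on pack_c
- pack_a: the pack pack_a itself (origin at the centre of its underside)
- pack_b: the pack pack_b itself
- pack_c: the pack pack_c itself
- grip (a point): centre of the orange grip in front of the jig, on the drawbar: 16 mm thick (jig x), 70 wide (y), 48 to 84 mm above the bench; this point, 66 mm up, at rest 115 mm before the jig's origin; axes as the jig's. The cross bar under it (14 mm thick) reaches down to 37 mm. 55 mm free behind it to the front fence: it can be gripped from above, one finger before and one behind.
- drawbar: the drawbar (handle, rods, probe bar, moving as one), slides along the jig's -x, to the front, 38 mm to its stop; origin at rest on the jig's origin, axes as the jig's. Springs pull it back: 4 N at rest, 10 N at 25 mm, plus about 1.5 N per pack pressed; let go, it returns. 25 mm brings the pointer to the mark; the probes meet seated packs at 12 to 18 mm.
- mark (a point): middle line of the green field (8 mm long, the red field begins 8 mm past this line towards the front) on the white scale at the jig's right edge behind the bays, 34 mm above the bench
- pointer (a point): tip of the red pointer on the drawbar's probe bar, over the scale; at rest 25 mm behind the mark along the jig's +x; it moves with the handle
- probe_left: pair of sprung brass probe pins behind the left bay, carried by the drawbar, 44 mm above the bench; origin 85 mm before the probe bar's middle (over the jig's y axis when at rest), axes as the jig's
- probe_mid: pair of sprung brass probe pins behind the middle bay, carried by the drawbar, 44 mm above the bench; origin 85 mm before the probe bar's middle (over the jig's y axis when at rest), axes as the jig's
- probe_right: pair of sprung brass probe pins behind the right bay, carried by the drawbar, 44 mm above the bench; origin 85 mm before the probe bar's middle (over the jig's y axis when at rest), axes as the jig's
- loupe: black eye loupe, 37 mm across, 42 high, standing on the bench left of the jig; leave it
- stamp: brown wooden stamp, 31 mm across, 58 high, standing on an ink pad at the back right; leave it
- note_pad: yellow note pad 76 x 76 x 16 mm lying at the back right; leave it
Mind the look-alikes: they are no part of the job. What is shaped like the pack_a but blue or purple is not meant.

How it is judged:
By the outcome, as a careful person would: the job done as asked, in the order asked, and still so for the second after the job is handed in, while the arm keeps its last pose, push and grip.
It also fails if it takes over 58 s, if anything falls off the work surface, if the arm or the gripper's body presses on something with over 40 N, if the wrist force passes 120 N, or if a joint passes its speed limit or range.

## Robot

A 6-joint arm with a two-finger parallel gripper is mounted at the origin on a cart in front of the work surface, level with it; the furniture and walls round the work are solid. World frame = base frame: x ahead of the robot, y to its left, z up, the work surface at z = 0. Lengths are in m, angles in rad, forces in N, time in s.
With the tool pointing down it reaches from about 0.35 to 0.975 m from the base axis. Payload 17.4 kg.
Tool frame: the origin (TCP) lies midway between the tips of the shut fingers; the grasp point (between the pads) lies 19 mm behind it; z points along the fingers, y is the direction in which the jaws open and shut (so a half turn about z gives the same grasp; the last joint's range is limited). The gripper opens to 85 mm and grips with 20 to 120 N. Pads are 22 mm wide; open, the fingers measure 114 mm over their backs; the gripper's body (76 mm by 85 mm) begins 54 mm behind the grasp point. The pads swing forward as they close: fully open they stand 13 mm farther back than shut.
Start: joints at [-1.368, 0.116, 1.442, -0, 1.584, -0.038], TCP at [0.161, -0.656, 0.231] pointing down, gripper open.
Joint ranges: [-2.83, 2.83], [-0.83, 2.19], [0.07, 2.5], [-1.14, 4.28], [0.01, 3], [-2.97, 2.97]. Speed limits (rad/s): [1.89, 1.89, 2.22, 3.14, 3.14, 3.14].

## Interface

Orientations are given as a unit quaternion [x, y, z, w].
In Python, from station import * gives the robot as it stands.
- The arm moves only by the tool drive_tool, never from a script. Its argument "plan" is a list of rows, each an object with "gripper": the opening, from 0 (shut) to 1 (fully open); "slide": the shift along the tool's x, y, z each as a share of 100 mm, from -1 to 1, a list of three; "delta_rot": the turn, a rotation vector about the tool's x, y, z each as a share of 30 degrees, from -1 to 1, a list of three. A call has 1 to 12 rows; each row is the pose to reach, as a shift and turn from the pose commanded when the call began, along the tool's axes at that moment; what a row does not reach only later rows make up. A row lasts 1/10 s, in which the tool goes at most 50 mm and 8.59 degrees, less where a joint would pass 70% of its speed; a pose out of reach is approached as far as the arm can. A call with a number of a shift or a turn outside -1 to 1 is refused whole. A call with a gripper value outside its range is refused whole. The fingers move at their own pace and stop on an object; "newtons" is the grip in N (left out, the last holds). Time passes only in rows, so rows that repeat a pose let the fingers close. It gives the time, the measured TCP pose, the force and the opening at its end, in the units of the state.
- sense(): the state, without advancing time (a new reading comes with each control period).
- camera(name): name is "scene" or "top" or "wrist"; returns (picture, depth): 480x640x3 uint8, blue, green, red; 480x640 float32, m along the optical axis (not along the pixel's ray), 0 where there is no reading.
- camera_model(name): a dict with "camera_matrix" (3x3 intrinsics, pixels), "D" ([k1, k2, p1, p2, k3] as OpenCV has them; the pictures are not rectified), "view" (4x4, takes a point from world to camera coordinates); the wrist camera has in their place "mount" (4x4, takes a point from camera to tool coordinates, whose origin is the TCP and whose axes are the flange's). Camera axes: x right, y down, z forward; pixel columns grow to the right and rows downward; lengths in m; the calibration is good to about 2 mm. A picture is of the moment at which its call begins: read the wrist's pose just before it. camera_model takes no time and is no camera call.
- hand_in(): hands the job in, once; it reports no verdict.
The state is a dict: "t": time; "joints": joint angles; "joint_vel": joint speeds; "joint_efforts": joint torques, N m; "position": TCP position; "tcp_rot": TCP orientation; "force": force on the tool from outside, world axes, zero at the start; "moment": the same for the moment, N m; "gripper_width": finger opening in m.
Only numpy, scipy, OpenCV 4.12 (cv2) and the standard library are available. Lean on these libraries where they do the work, as an engineer would, in place of code of your own. Each camera call takes 0.05 s, during which the arm holds its last target.

## Working session

There is one attempt and no reset: what is moved stays moved. The work goes in short steps, Python scripts to look and compute and a tool call to move; the robot and the scene stay as the last step left them, time stands still between calls to the robot, and variables do not carry over. Pictures are saved under pics/ and viewed, and the job is handed in when it is done.

Besides the shell and the picture viewer there is one more tool, called after ">>>" as name([rows], argument=value, ...), one row to a line, values as JSON. drive_tool: Moves the arm, as the interface text tells. Shift numbers are shares of 100 mm and turn numbers shares of 30 degrees, none past 1 either way. Its arguments: {"type":"object","properties":{"plan":{"type":"array","items":{"type":"object","properties":{"gripper":{"type":"number"},"slide":{"type":"array","items":{"type":"number","minimum":-1,"maximum":1}},"delta_rot":{"type":"array","items":{"type":"number","minimum":-1,"maximum":1}}}}},"newtons":{"type":"number"}},"required":["plan"]}

```bash
ls; mkdir -p pics; python3 - <<'E'
from station import *
import cv2,numpy as np
s=sense();print(s)
for n in ("scene","top"):
    im,d=camera(n);cv2.imwrite(f"pics/{n}0.png",im);np.save(f"pics/{n}0.npy",d)
    m=camera_model(n);print(n,m)
print(camera_model("wrist"))
E
```

```text
pics
{'t': 0.0, 'joints': array([-1.36779685e+00,  1.16471176e-01,  1.44228220e+00,  1.85893361e-05,
        1.58400932e+00, -3.78180282e-02]), 'joint_vel': array([-0.000162  ,  0.00101395, -0.00057229,  0.00043344,  0.000158  ,
        0.00014539]), 'joint_efforts': array([ 5.71212993e-03, -7.31989360e+01, -6.32494211e+01,  3.05342746e-04,
        6.27150148e-03, -4.92576476e-05]), 'position': array([ 0.16092948, -0.65532881,  0.23056165]), 'tcp_rot': array([ 9.92759436e-01,  1.20118106e-01, -3.90003290e-05, -5.83795743e-04]), 'force': array([-0.18786069,  0.51662604, -0.2026371 ]), 'moment': array([-0.02805929, -0.02463089, -0.02886914]), 'gripper_width': 0.08564138249565377}
scene {'camera_matrix': array([[525.64259255,   0.        , 327.2212377 ],
       [  0.        , 525.64259255, 243.82025666],
       [  0.        ,   0.        ,   1.        ]]), 'D': array([-0.05826011,  0.        ,  0.        ,  0.        ,  0.        ]), 'view': array([[-0.91308328, -0.40753688, -0.01387839,  0.54680736],
       [-0.340118  ,  0.77992373, -0.52539387,  0.18110142],
       [ 0.22494147, -0.4
[... 506 characters left out ...]
831784, -0.98823666,  1.06541609],
       [ 0.        ,  0.        ,  0.        ,  1.        ]])}
{'camera_matrix': array([[348.08552107,   0.        , 317.66136609],
       [  0.        , 348.08552107, 237.19460892],
       [  0.        ,   0.        ,   1.        ]]), 'D': array([-0.02844582,  0.        ,  0.        ,  0.        ,  0.        ]), 'mount': array([[ 1.05248251e-03, -9.54856266e-01, -2.97066328e-01,
         7.56207450e-02],
       [ 9.99998950e-01,  7.09052612e-04,  1.26381902e-03,
        -3.30718039e-04],
       [-9.96129856e-04, -2.97067347e-01,  9.54856010e-01,
        -1.42123834e-01],
       [ 0.00000000e+00,  0.00000000e+00,  0.00000000e+00,
         1.00000000e+00]])}
```

View pics/scene0.png

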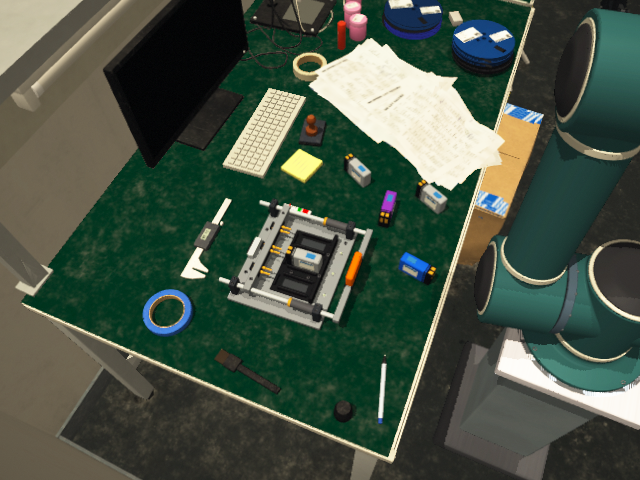

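View pics/top0.png

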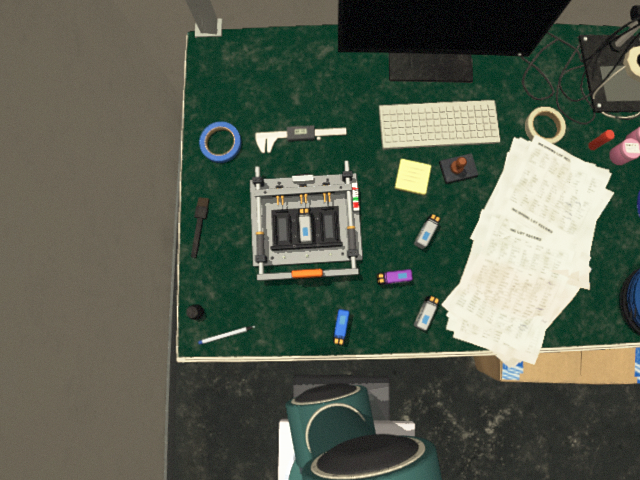

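```bash
cat > h.py <<'E'
import cv2,numpy as np
from scipy.spatial.transform import Rotation as R
from station import *
def cw(name,st=None):
    """K,D,T cam->world"""
    m=camera_model(name)
    if name=="wrist":
        T=np.eye(4);T[:3,:3]=R.from_quat(st["tcp_rot"]).as_matrix();T[:3,3]=st["position"]
        return m["camera_matrix"],m["D"],T@m["mount"]
    return m["camera_matrix"],m["D"],np.linalg.inv(m["view"])
def px2plane(uv,z,cam):
    K,D,T=cam
    p=cv2.undistortPoints(np.asarray(uv,float).reshape(-1,1,2),K,D).reshape(-1,2)
    d=np.c_[p,np.ones(len(p))]@T[:3,:3].T
    o=T[:3,3]
    return o+d*((z-o[2])/d[:,2])[:,None]
def w2px(P,cam):
    K,D,T=cam; V=np.linalg.inv(T)
    return cv2.projectPoints(np.asarray(P,float).reshape(-1,3),cv2.Rodrigues(V[:3,:3])[0],V[:3,3],K,D)[0].reshape(-1,2)
def cloud(d,cam):
    K,D,T=cam;h,w=d.shape
    uv=np.stack(np.meshgrid(np.arange(w),np.arange(h)),-1).reshape(-1,1,2).astype(float)
    p=cv2.undistortPoints(uv,K,D).reshape(-1,2)
    P=np.c_[p,np.ones(len(p))]*d.reshape(-1,1)
    return (P@T[:3,:3].T+T[:3,3]).reshape(h,w,3)
E
python3 - <<'E'
from h import *
im=cv2.imread("pics/top0.png");d=np.load("pics/top0.npy");c=cw("top")
P=cloud(d,c)
for n,(u,v) in dict(b1=(427,232),b2=(427,313),purple=(397,277),blue=(342,326),mid=(305,228),grip=(307,273),bench=(300,320),base=(255,190),loupe=(195,312),stamp=(460,165),pad=(412,176)).items():
    print(n,P[v,u].round(4), px2plane([u,v],.046,c).round(4))
cv2.imwrite("pics/crop0.png",cv2.resize(im[150:350,180:480],None,fx=2.6,fy=2.6,interpolation=cv2.INTER_CUBIC))
E
```

```text
b1 [ 0.5953 -0.1844  0.0492] [[ 0.5958 -0.185   0.046 ]]
b2 [ 0.4072 -0.1817  0.0466] [[ 0.4072 -0.1818  0.046 ]]
purple [ 0.4893 -0.113   0.0476] [[ 0.4894 -0.1132  0.046 ]]
blue [0.3758 0.0133 0.0453] [[0.3758 0.0133 0.046 ]]
mid [0.599  0.1009 0.066 ] [[0.6026 0.1021 0.046 ]]
grip [0.4934 0.0935 0.085 ] [[0.4965 0.0955 0.046 ]]
bench [ 0.3872  0.1128 -0.0005] [[0.3881 0.1098 0.046 ]]
base [0.6914 0.2222 0.0565] [[0.6941 0.224  0.046 ]]
loupe [0.4016 0.3567 0.0419] [[0.4017 0.3556 0.046 ]]
stamp [ 0.7534 -0.263   0.0691] [[ 0.7608 -0.2695  0.046 ]]
pad [ 0.7411 -0.1578  0.0139] [[ 0.7316 -0.1522  0.046 ]]
```

View pics/crop0.png

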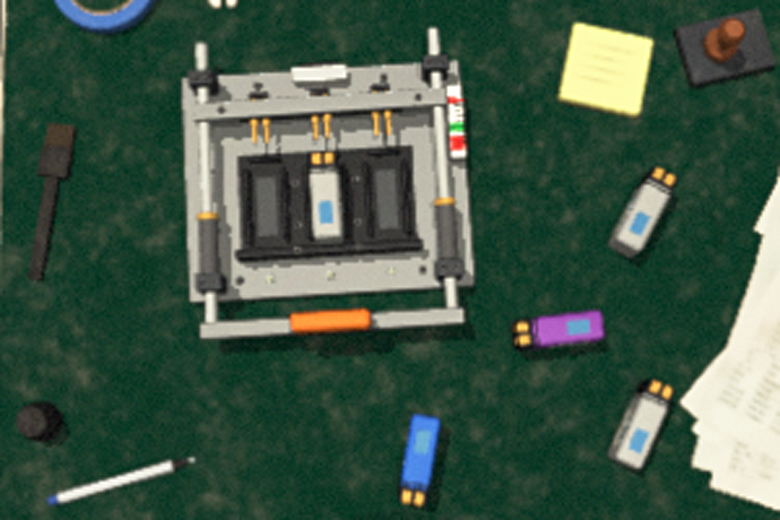

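Candidates in the top image are the two light-grey packs at (427,232) and (427,313), the purple one at (397,277), the blue one at (342,326), and the seated pack_c at (305,228). In the crop, only the first two are loose and grey with a black contact cap, so I choose those.

I'll move to a wrist viewpoint over them.

>>> drive_tool([
  {"gripper":1,"slide":[0.5,-0.4,-0.1],"delta_rot":[0,0,0.25]},
  {"gripper":1,"slide":[1,-0.85,-0.2],"delta_rot":[0,0,0.5]},
  {"gripper":1,"slide":[1,-0.85,-0.2],"delta_rot":[0,0,0.5]},
])

```text
t: 0.4
position: [0.239, -0.5471, 0.2515]
tcp_rot: [1.0, -0.013, 0.0, -0.0]
force: [0.6, 0.2, 0.1]
gripper_width: 0.0854
```

>>> drive_tool([
  {"gripper":1,"slide":[1,-0.85,0],"delta_rot":[0,0,0.4]},
  {"gripper":1,"slide":[1,-0.85,0],"delta_rot":[0,0,0.4]},
  {"gripper":1,"slide":[1,-0.85,0],"delta_rot":[0,0,0.4]},
])

```text
t: 0.7
position: [0.3413, -0.4642, 0.2513]
tcp_rot: [0.993, -0.116, 0.0, -0.0]
force: [0.3, -0.8, 0.4]
gripper_width: 0.0854
```

>>> drive_tool([
  {"gripper":1,"slide":[0.35,-1,0],"delta_rot":[0,0,0]},
  {"gripper":1,"slide":[0.35,-1,0],"delta_rot":[0,0,0]},
  {"gripper":1,"slide":[0.35,-1,0],"delta_rot":[0,0,0]},
])

```text
t: 1.0
position: [0.3985, -0.3733, 0.2513]
tcp_rot: [0.994, -0.113, 0.0, -0.0]
force: [-0.5, -1.0, -0.7]
gripper_width: 0.0854
```

>>> drive_tool([
  {"gripper":1,"slide":[0.35,-1,0],"delta_rot":[0,0,0]},
  {"gripper":1,"slide":[0.35,-1,0],"delta_rot":[0,0,0]},
  {"gripper":1,"slide":[0.35,-1,0],"delta_rot":[0,0,0]},
])

```text
t: 1.3
position: [0.4551, -0.2844, 0.2512]
tcp_rot: [0.994, -0.113, 0.0, -0.0]
force: [-0.9, -0.4, -0.1]
gripper_width: 0.0859
```

>>> drive_tool([
  {"gripper":1,"slide":[0.35,-1,0],"delta_rot":[0,0,0.45]},
  {"gripper":1,"slide":[0.35,-1,0],"delta_rot":[0,0,0.45]},
  {"gripper":1,"slide":[0.35,-1,0],"delta_rot":[0,0,0.45]},
  {"gripper":1,"slide":[0.35,-1,0],"delta_rot":[0,0,0.45]},
])

```text
t: 1.7
position: [0.5108, -0.1975, 0.251]
tcp_rot: [0.973, -0.229, -0.0, 0.0]
force: [0.3, -1.2, -0.2]
gripper_width: 0.0855
```

```bash
python3 - <<'E'
from h import *
s=sense();print(s["t"],s["position"],s["tcp_rot"],s["joints"].round(2))
im,d=camera("wrist");cv2.imwrite("pics/w1.png",im);np.save("pics/w1.npy",d);np.savez("pics/w1s.npz",position=s["position"],tcp_rot=s["tcp_rot"])
E
```

```text
1.7 [ 0.51076103 -0.19747294  0.25095237] [ 9.73318911e-01 -2.29456298e-01 -3.22046262e-04  1.58887421e-05] [-0.42 -0.17  1.69 -0.    1.62  1.62]
```

View pics/w1.png

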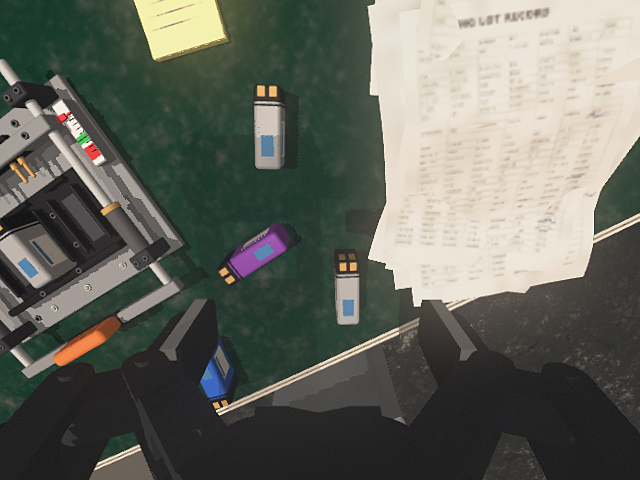

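```bash
cat >> h.py <<'E'
def load(n):
    im=cv2.imread(f"pics/{n}.png");d=np.load(f"pics/{n}.npy");s=dict(np.load(f"pics/{n}s.npz"));return im,d,s
def shot(n):
    s=sense();im,d=camera("wrist");cv2.imwrite(f"pics/{n}.png",im);np.save(f"pics/{n}.npy",d);np.savez(f"pics/{n}s.npz",position=s["position"],tcp_rot=s["tcp_rot"]);return im,d,s
def yaw(q):
    x=R.from_quat(q).as_matrix()[:,0];return np.degrees(np.arctan2(x[1],x[0]))
def packtop(d,cam,uv,ztop,tol=.006,r=60):
    """rectangle of the top face (height ztop) around pixel uv: depth picks pixels, rays to plane give points"""
    P=cloud(d,cam);u,v=uv;m=np.zeros(d.shape,np.uint8)
    m[max(0,v-r):v+r,max(0,u-r):u+r]=1
    m&=((abs(P[...,2]-ztop)<tol)&(d>0)).astype(np.uint8)
    n,l,st,ce=cv2.connectedComponentsWithStats(m)
    k=l[v,u]
    c=max(cv2.findContours((l==k).astype(np.uint8),cv2.RETR_EXTERNAL,cv2.CHAIN_APPROX_NONE)[0],key=cv2.contourArea)
    W=px2plane(c.reshape(-1,2),ztop,cam)[:,:2]
    (cx,cy),(w,h),a=cv2.minAreaRect((W*1000).astype(np.float32))
    ys,xs=np.nonzero(l==k);Q=px2plane(np.c_[xs,ys],ztop,cam)[:,:2]
    cen=Q.mean(0);ev,E=np.linalg.eigh(np.cov((Q-cen).T))
    return dict(rect=(cx,cy,w,h,a),mean=cen*1000,pca=np.degrees(np.arctan2(E[1,1],E[0,1])),zmed=np.median(P[l==k][:,2]),n=len(xs))
E
python3 - <<'E'
from h import *
im,d,s=load("w1");c=cw("wrist",s);print("yaw",yaw(s["tcp_rot"]))
P=cloud(d,c)
for uv in [(347,290),(268,130)]:
    print(P[uv[1],uv[0]],packtop(d,c,uv,.046))
print(P[20,180],P[200,200], P[310,30] if 0 else '')
print(w2px([s["position"]],c))
E
```

```text
yaw -26.530132305639455
[ 0.41228751 -0.18487356  0.04455866] {'rect': (409.4254150390625, -183.794189453125, 25.728723526000977, 78.23595428466797, 65.60781860351562), 'mean': array([ 410.37656338, -184.56935229]), 'pca': np.float64(155.43511667424642), 'zmed': np.float64(0.04541393929626658), 'n': 1515}
[ 0.59880365 -0.18867231  0.04626579] {'rect': (600.4089965820312, -188.71994018554688, 26.25189208984375, 76.9703598022461, 61.915992736816406), 'mean': array([ 601.4240062 , -189.07841547]), 'pca': np.float64(151.63329630903226), 'zmed': np.float64(0.04536248319407696), 'n': 2234}
[ 0.72952625 -0.15758452  0.01304643] [ 0.5691103  -0.07654111  0.00139612] 
[[317.44479629 303.04738632]]
```

>>> drive_tool([
  {"gripper":1,"slide":[0.4,-0.24,0.4],"delta_rot":[0,0,0.03]},
  {"gripper":1,"slide":[0.76,-0.48,0.9],"delta_rot":[0,0,0.057]},
  {"gripper":1,"slide":[0.76,-0.48,1],"delta_rot":[0,0,0.057]},
  {"gripper":1,"slide":[0.76,-0.48,1],"delta_rot":[0,0,0.057]},
  {"gripper":1,"slide":[0.76,-0.48,1],"delta_rot":[0,0,0.057]},
])

```text
t: 2.25
position: [0.599, -0.1909, 0.1511]
tcp_rot: [0.969, -0.246, -0.001, 0.0]
force: [0.5, -1.3, 1.3]
gripper_width: 0.0852
```

```bash
cat >> h.py <<'E'
def go(pos,yw,s=None):
    """slide/delta_rot units from the present pose to TCP pos, tool x heading yw (deg), z down"""
    s=s or sense();M=R.from_quat(s["tcp_rot"])
    t=np.radians(yw);T=np.array([[np.cos(t),np.sin(t),0],[np.sin(t),-np.cos(t),0],[0,0,-1]])
    sl=M.inv().apply(np.array(pos)-s["position"])/.1
    rv=(M.inv()*R.from_matrix(T)).as_rotvec()/np.radians(30)
    return sl.round(3),rv.round(3)
E
python3 - <<'E'
from h import *
im,d,s=shot("w2");c=cw("wrist",s);print(s["t"],s["position"],"yaw",yaw(s["tcp_rot"]))
u,v=w2px([[.6005,-.1887,.046]],c)[0];print(u,v)
r=packtop(d,c,(int(u),int(v)),.046,r=140);print(r)
cx,cy,w,h,a=r["rect"]
print(go([cx/1000,cy/1000,.016],r["pca"]-180))
E
```

```text
2.25 [ 0.59900799 -0.19087623  0.15109697] yaw -28.445240061889645
313.79292098289073 235.0267359921405
{'rect': (602.3475952148438, -189.1140899658203, 26.07343864440918, 76.39682006835938, 61.58694076538086), 'mean': array([ 603.40985031, -189.7582107 ]), 'pca': np.float64(151.82662437612063), 'zmed': np.float64(0.04540784134652215), 'n': 3402}
(array([ 0.018, -0.03 ,  1.365]), array([ 0.   , -0.002, -0.009]))
```

View pics/w2.png

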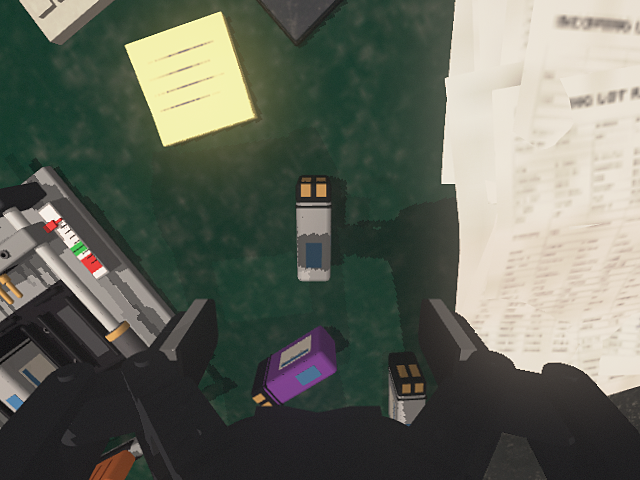

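>>> drive_tool([
  {"gripper":0.8,"slide":[0.01,-0.02,0.45],"delta_rot":[0,0,-0.01]},
  {"gripper":0.7,"slide":[0.01,-0.02,0.9],"delta_rot":[0,0,-0.01]},
  {"gripper":0.7,"slide":[0.01,-0.02,1],"delta_rot":[0,0,-0.01]},
], newtons=40)

```text
t: 2.6
position: [0.5995, -0.1884, 0.0486]
tcp_rot: [0.97, -0.243, -0.002, -0.0]
force: [-0.3, 0.1, 0.1]
gripper_width: 0.06
```

>>> drive_tool([
  {"gripper":0.7,"slide":[0,0,0.25],"delta_rot":[0,0,0]},
  {"gripper":0.7,"slide":[0,0,0.36],"delta_rot":[0,0,0]},
  {"gripper":0.5,"slide":[0,0,0.36],"delta_rot":[0,0,0]},
  {"gripper":0.2,"slide":[0,0,0.36],"delta_rot":[0,0,0]},
  {"gripper":0.2,"slide":[0,0,0.36],"delta_rot":[0,0,0]},
  {"gripper":0.2,"slide":[0,0,0.36],"delta_rot":[0,0,0]},
  {"gripper":0.2,"slide":[0,0,0.36],"delta_rot":[0,0,0]},
], newtons=40)

```text
t: 3.3
position: [0.6025, -0.1886, 0.0176]
tcp_rot: [0.97, -0.243, 0.001, 0.0]
force: [-1.4, -0.7, 7.9]
gripper_width: 0.0255
```

>>> drive_tool([
  {"gripper":0.2,"slide":[0,0,-0.4],"delta_rot":[0,0,0]},
  {"gripper":0.2,"slide":[0,0,-0.8],"delta_rot":[0,0,0]},
  {"gripper":0.2,"slide":[0,0,-1],"delta_rot":[0,0,0]},
  {"gripper":0.2,"slide":[0,0,-1],"delta_rot":[0,0,0]},
])

```text
t: 3.7
position: [0.6031, -0.1887, 0.1202]
tcp_rot: [0.97, -0.243, 0.003, 0.0]
force: [0.3, 0.1, -0.7]
gripper_width: 0.0259
```

>>> drive_tool([
  {"gripper":0.2,"slide":[-0.35,-0.4,-0.4],"delta_rot":[0,0,-0.25]},
  {"gripper":0.2,"slide":[-0.5,-0.8,-0.7],"delta_rot":[0,0,-0.5]},
  {"gripper":0.2,"slide":[-0.5,-1,-0.7],"delta_rot":[0,0,-0.75]},
  {"gripper":0.2,"slide":[-0.5,-1,-0.7],"delta_rot":[0,0,-1]},
  {"gripper":0.2,"slide":[-0.5,-1,-0.7],"delta_rot":[0,0,-1]},
  {"gripper":0.2,"slide":[-0.5,-1,-0.7],"delta_rot":[0,0,-1]},
])

```text
t: 4.3
position: [0.6043, -0.0766, 0.1845]
tcp_rot: [1.0, 0.014, -0.001, -0.0]
force: [-0.6, -0.9, -1.3]
gripper_width: 0.0253
```

```bash
python3 - <<'E'
from h import *
im,d,s=shot("w3");c=cw("wrist",s);print(s["t"],s["position"],"yaw",yaw(s["tcp_rot"]),s["gripper_width"],s["force"])
E
```

```text
4.3 [ 0.60429028 -0.07662199  0.18445978] yaw 1.6490419463782464 0.025314750213781313 [-0.6231601  -0.88394987 -1.28002118]
```

View pics/w3.png

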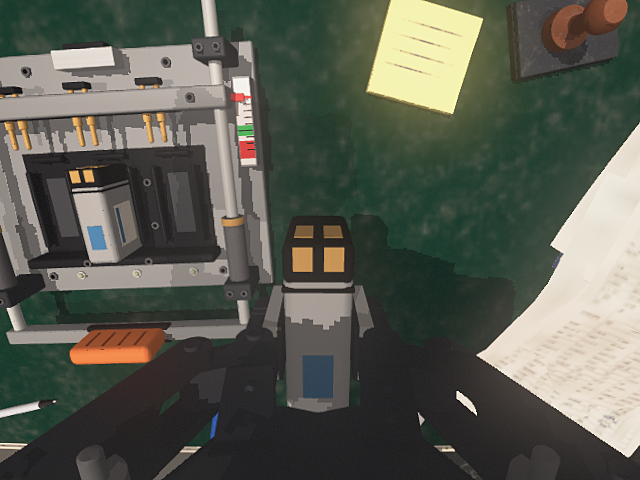

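```bash
python3 - <<'E'
from h import *
im,d,s=load("w3");c=cw("wrist",s);P=cloud(d,c)
print(packtop(d,c,(100,215),.062,r=70))
# base right edge, z=.014
for z,pts in [(.014,[(252,45),(270,285)]),(.084,[(75,350),(118,345),(160,340)]),(.016,[(185,165),(190,245)])]:
    print(z,px2plane(pts,z,c).round(4).tolist())
for uv in [(262,200),(185,200),(118,337),(120,270),(240,110),(100,100),(232,140),(60,200)]: print(uv,P[uv[1],uv[0]].round(4))
# orange mask
hsv=cv2.cvtColor(im,cv2.COLOR_BGR2HSV);m=((hsv[...,0]>5)&(hsv[...,0]<16)&(hsv[...,1]>190)&(hsv[...,2]>120)&(P[...,2]>.078)&(P[...,2]<.09)).astype(np.uint8);m[:300]=0;m[:,250:]=0
ys,xs=np.nonzero(m);W=px2plane(np.c_[xs,ys],.084,c)[:,:2]*1000
print(len(xs),cv2.minAreaRect(W.astype(np.float32)))
E
```

```text
{'rect': (608.9898071289062, 100.33070373535156, 76.20596313476562, 30.105318069458008, 4.882035732269287), 'mean': array([610.77751878,  99.94362576]), 'pca': np.float64(-175.46627975148724), 'zmed': np.float64(0.06113754290217488), 'n': 3140}
0.014 [[0.7437, -0.0194, 0.014], [0.5319, -0.032, 0.014]]
0.084 [[0.5007, 0.1211, 0.084], [0.5071, 0.084, 0.084], [0.5132, 0.0486, 0.084]]
0.016 [[0.6463, 0.0416, 0.016], [0.5718, 0.0429, 0.016]]
(262, 200) [ 0.6161 -0.0253  0.012 ]
(185, 200) [0.6149 0.044  0.0162]
(118, 337) [0.5021 0.0948 0.0655]
(120, 270) [0.5431 0.1149 0.0139]
(240, 110) [ 0.6926 -0.0123  0.0336]
(100, 100) [0.6966 0.0878 0.0532]
(232, 140) [ 6.686e-01 -1.000e-04  1.250e-02]
(60, 200) [0.6119 0.16   0.0162]Traceback (most recent call last):
  File "<stdin>", line 10, in <module>
  File "h.py", line 13, in px2plane
    p=cv2.undistortPoints(np.asarray(uv,float).reshape(-1,1,2),K,D).reshape(-1,2)
      ~~~~~~~~~~~~~~~~~~~^^^^^^^^^^^^^^^^^^^^^^^^^^^^^^^^^^^^^^^^^^
cv2.error: OpenCV(4.12.0) /io/opencv/modules/calib3d/src/undistort.dispatch.cpp:347: error: (-215:Assertion failed) CV_IS_MAT(_src) && CV_IS_MAT(_dst) && (_src->rows == 1 || _src->cols == 1) && (_dst->rows == 1 || _dst->cols == 1) && _src->cols + _src->rows - 1 == _dst->rows + _dst->cols - 1 && (CV_MAT_TYPE(_src->type) == CV_32FC2 || CV_MAT_TYPE(_src->type) == CV_64FC2) && (CV_MAT_TYPE(_dst->type) == CV_32FC2 || CV_MAT_TYPE(_dst->type) == CV_64FC2) in function 'cvUndistortPointsInternal'
```

>>> drive_tool([
  {"gripper":0.2,"slide":[-0.25,-0.45,0],"delta_rot":[0,0,-0.07]},
  {"gripper":0.2,"slide":[-0.45,-0.9,-0.1],"delta_rot":[0,0,-0.07]},
  {"gripper":0.2,"slide":[-0.45,-0.9,-0.1],"delta_rot":[0,0,-0.07]},
])

```text
t: 4.65
position: [0.5552, 0.0148, 0.1962]
tcp_rot: [0.999, 0.034, 0.0, -0.0]
force: [-0.0, -0.1, -1.4]
gripper_width: 0.0252
```

>>> drive_tool([
  {"gripper":0.2,"slide":[-0.25,-0.45,0],"delta_rot":[0,0,0]},
  {"gripper":0.2,"slide":[-0.45,-0.9,0],"delta_rot":[0,0,0]},
  {"gripper":0.2,"slide":[-0.45,-0.9,0],"delta_rot":[0,0,0]},
  {"gripper":0.2,"slide":[-0.45,-0.9,0],"delta_rot":[0,0,0]},
  {"gripper":0.2,"slide":[-0.45,-0.9,0],"delta_rot":[0,0,0]},
])

```text
t: 5.15
position: [0.5059, 0.0978, 0.1951]
tcp_rot: [0.999, 0.034, -0.0, 0.0]
force: [0.1, -1.0, -0.8]
gripper_width: 0.0254
```

```bash
python3 - <<'E'
from h import *
im,d,s=shot("w4");c=cw("wrist",s);print(s["t"],s["position"],"yaw",yaw(s["tcp_rot"]),s["gripper_width"],s["force"])
E
```

```text
5.15 [0.50594899 0.09778966 0.19507574] yaw 3.864749840908216 0.02541705226916332 [ 0.13912757 -1.00421912 -0.81882263]
```

View pics/w4.png

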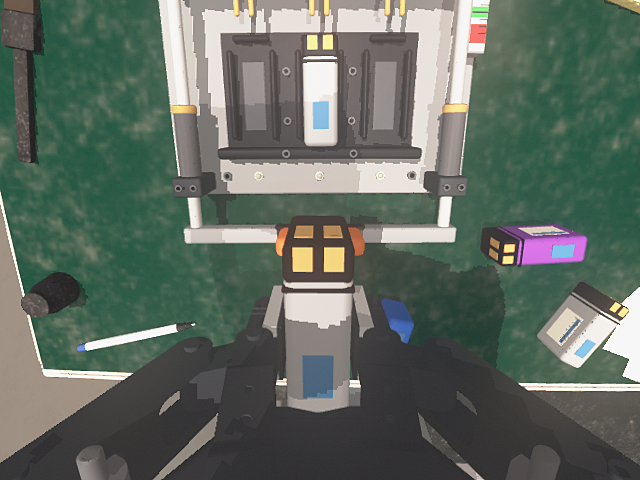

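```bash
python3 - <<'E'
from h import *
im,d,s=load("w4")
cv2.imwrite("pics/w4c.png",cv2.resize(im[10:190,190:450],None,fx=3,fy=3,interpolation=cv2.INTER_CUBIC))
c=cw("wrist",s);P=cloud(d,c)
print(packtop(d,c,(320,120),.062,r=70))
# z profile across row 100
np.set_printoptions(linewidth=200,suppress=True)
for v in (80,110):
    for u in range(218,425,3): print(u,(P[v,u]*1000).round(0).tolist(),end=' ')
    print()
E
```

```text
{'rect': (602.472412109375, 102.60932159423828, 66.85850524902344, 26.023427963256836, 4.0601115226745605), 'mean': array([603.72618759, 102.62246866]), 'pca': np.float64(-175.28253303284617), 'zmed': np.float64(0.061322945327854095), 'n': 3348}
218 [616.0, 191.0, 13.0] 221 [616.0, 188.0, 14.0] 224 [616.0, 185.0, 15.0] 227 [617.0, 183.0, 15.0] 230 [616.0, 178.0, 25.0] 233 [616.0, 175.0, 26.0] 236 [617.0, 175.0, 15.0] 239 [617.0, 173.0, 15.0] 242 [617.0, 170.0, 16.0] 245 [617.0, 167.0, 17.0] 248 [618.0, 165.0, 16.0] 251 [618.0, 162.0, 17.0] 254 [618.0, 160.0, 15.0] 257 [618.0, 158.0, 14.0] 260 [618.0, 155.0, 16.0] 263 [619.0, 152.0, 15.0] 266 [619.0, 150.0, 15.0] 269 [619.0, 147.0, 15.0] 272 [618.0, 143.0, 27.0] 275 [618.0, 141.0, 23.0] 278 [619.0, 139.0, 15.0] 281 [619.0, 137.0, 16.0] 284 [620.0, 134.0, 17.0] 287 [620.0, 132.0, 15.0] 290 [620.0, 129.0, 16.0] 293 [620.0, 126.0, 16.0] 296 [619.0, 123.0, 25.0] 299 [619.0, 121.0, 26.0] 302 [621.0, 119.0, 16.0] 305 [615.0, 114.0, 61.0] 308 [615.0, 112.0, 62.0] 311 [616.0, 110.0, 61.0] 314 [616.0, 108.0, 61.0] 317 [616.0, 106.0, 61.0] 320 
[... 1831 characters left out ...]
0.0] 338 [598.0, 87.0, 26.0] 341 [598.0, 84.0, 25.0] 344 [599.0, 81.0, 15.0] 347 [599.0, 78.0, 16.0] 350 [599.0, 76.0, 16.0] 353 [600.0, 73.0, 15.0] 356 [600.0, 71.0, 17.0] 359 [600.0, 68.0, 16.0] 362 [600.0, 66.0, 24.0] 365 [600.0, 64.0, 25.0] 368 [600.0, 60.0, 16.0] 371 [601.0, 58.0, 16.0] 374 [601.0, 55.0, 15.0] 377 [601.0, 52.0, 17.0] 380 [601.0, 50.0, 15.0] 383 [601.0, 47.0, 16.0] 386 [602.0, 44.0, 16.0] 389 [602.0, 42.0, 15.0] 392 [602.0, 39.0, 15.0] 395 [602.0, 36.0, 14.0] 398 [602.0, 34.0, 16.0] 401 [602.0, 32.0, 17.0] 404 [602.0, 31.0, 25.0] 407 [602.0, 29.0, 26.0] 410 [603.0, 23.0, 15.0] 413 [603.0, 21.0, 15.0] 416 [604.0, 18.0, 13.0] 419 [604.0, 15.0, 14.0] 422 [604.0, 12.0, 13.0]
```

View pics/w4c.png

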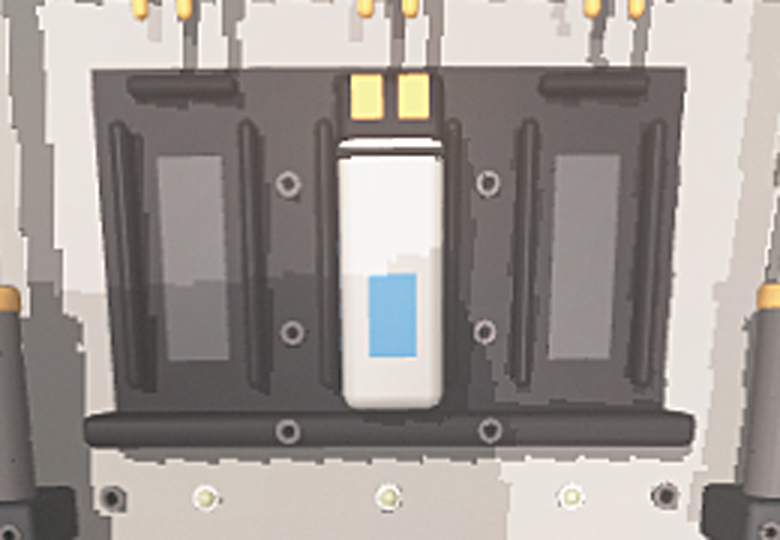

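```bash
python3 - <<'E'
from h import *
im,d,s=load("w4");c=cw("wrist",s)
f=lambda L:[((U+.5)/3-.5+190,(V+.5)/3-.5+10) for U,V in L]
def g(L,z): return (px2plane(f(L),z,c)*1000)[:,:2]
rib=dict(LL=[(119,127),(140,385)],LR=[(248,127),(262,385)],ML=[(323,127),(331,385)],RL=[(529,127),(521,383)],RR=[(655,127),(640,383)])
G={k:g(v,.026) for k,v in rib.items()}
for k,v in G.items(): print(k,v.round(1).tolist(),"yaw",np.degrees(np.arctan2(*(v[0]-v[1])[::-1])).round(2))
print("bayL mid",((G['LL']+G['LR'])/2).mean(0)," bayR mid",((G['RL']+G['RR'])/2).mean(0))
st=g([(158,155),(221,155),(167,360),(230,360)],.016),g([(553,155),(618,155),(547,360),(610,360)],.016)
print("stickers",[x.mean(0).round(1) for x in st],"dir",np.degrees(np.arctan2(*(st[0]-st[1]).mean(0)))  )
sc=g([(205,496),(388,496),(571,496)],.014);print("screws",sc.round(1))
fe=g([(88,414),(690,414)],.040),g([(88,446),(690,446)],.040);print("fence back/front edge",[x.round(1).tolist() for x in fe])
lip=g([(127,87),(238,87),(540,85),(650,85)],.026);print("lip",lip.round(1).tolist())
pc=g([(341,150),(440,150),(345,405),(440,405),(392,72),(392,408)],.062);print("packc",pc.round(1).tolist())
# held pack in tool frame, top at z = tcp+.030
E
```

```text
LL [[636.6, 178.3], [569.4, 172.3]] yaw 5.09
LR [[638.9, 143.5], [571.7, 137.3]] yaw 5.31
ML [[640.2, 123.3], [573.1, 117.5]] yaw 4.97
RL [[644.1, 67.9], [577.4, 63.1]] yaw 4.13
RR [[646.6, 33.9], [579.8, 28.9]] yaw 4.29
bayL mid [604.16610705 157.86615016]  bayR mid [611.97540104  48.43783558]
stickers [array([604.9, 159.1]), array([612.6,  47.9])] dir -3.935992327677899
screws [[537.3 154.9]
 [541.   98.8]
 [544.9  42.6]]
fence back/front edge [[[561.3, 183.6], [572.7, 17.2]], [[552.5, 183.7], [564.0, 15.9]]]
lip [[646.6, 176.2], [648.4, 146.5], [654.5, 66.0], [656.7, 36.6]]
packc [[628.7, 116.4], [630.3, 92.8], [569.3, 112.0], [571.0, 87.8], [646.3, 105.4], [569.4, 100.0]]
```

```bash
python3 - <<'E'
from h import *
im,d,s=load("w4");K,D,_=cw("wrist",s);c=(K,D,camera_model("wrist")["mount"])  # tool frame
P=cloud(d,c)*1000
np.set_printoptions(suppress=True,linewidth=180)
for v in range(210,415,8): print(v,P[v,320].round(1).tolist())
for v in (255,275,320,360,400):
    r=[u for u in range(270,380) if abs(P[v,u,2]+29)<4]
    print(v,r[0],r[-1],P[v,r[0]].round(1),P[v,r[-1]].round(1))
cv2.imwrite("pics/w4d.png",cv2.resize(im[205:420,260:380],None,fx=3.7/1.35,fy=3.7/1.35,interpolation=cv2.INTER_CUBIC))
E
```

```text
210 [-0.8, 2.4, 193.9]
218 [37.3, 1.0, 9.9]
226 [37.5, 0.9, -4.0]
234 [37.3, 0.8, -14.8]
242 [37.2, 0.7, -24.4]
250 [35.6, 0.7, -28.6]
258 [33.0, 0.7, -29.5]
266 [29.4, 0.7, -27.9]
274 [26.4, 0.7, -27.9]
282 [22.7, 0.7, -26.7]
290 [20.4, 0.7, -28.6]
298 [17.0, 0.7, -28.1]
306 [13.1, 0.8, -26.9]
314 [10.2, 0.8, -27.7]
322 [7.0, 0.8, -27.9]
330 [3.6, 0.8, -28.0]
338 [0.4, 0.8, -28.3]
346 [-4.0, 0.8, -27.1]
354 [-7.0, 0.8, -28.0]
362 [-10.9, 0.8, -27.6]
370 [-14.6, 0.8, -27.7]
378 [-18.0, 0.8, -28.2]
386 [-21.0, 0.9, -29.1]
394 [-25.3, 0.9, -28.7]
402 [-29.7, 0.9, -28.3]
410 [-33.5, 0.9, -28.5]
255 282 354 [ 32.7 -12.8 -25.7] [ 32.5  12.9 -25.2]
275 283 352 [ 25.3 -12.6 -26.5] [ 25.6  12.2 -27. ]
320 270 379 [ 10.4 -17.1 -32.4] [  7.   23.  -26.5]
360 284 351 [ -7.5 -12.8 -31. ] [ -7.6  12.5 -30.8]
400 287 348 [-31.6 -12.8 -25.1] [-31.3  12.5 -25.4]
```

View pics/w4d.png

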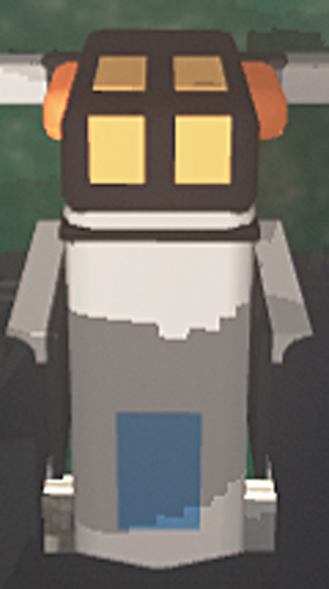

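```bash
python3 - <<'E'
from h import *
print(go([.614,.0478,.10],3.95))
E
```

```text
(array([1.044, 0.569, 0.95 ]), array([ 0.   ,  0.001, -0.003]))
```

>>> drive_tool([
  {"gripper":0.2,"slide":[0.4,0.25,0],"delta_rot":[0,0,0]},
  {"gripper":0.2,"slide":[0.8,0.5,0.1],"delta_rot":[0,0,0]},
  {"gripper":0.2,"slide":[1,0.57,0.4],"delta_rot":[0,0,0]},
  {"gripper":0.2,"slide":[1,0.57,0.7],"delta_rot":[0,0,0]},
  {"gripper":0.2,"slide":[1,0.57,0.9],"delta_rot":[0,0,0]},
  {"gripper":0.2,"slide":[1,0.57,0.95],"delta_rot":[0,0,0]},
  {"gripper":0.2,"slide":[1,0.57,0.95],"delta_rot":[0,0,0]},
  {"gripper":0.2,"slide":[1,0.57,0.95],"delta_rot":[0,0,0]},
])

```text
t: 6.0
position: [0.6099, 0.0484, 0.1017]
tcp_rot: [0.999, 0.034, 0.001, 0.0]
force: [-0.1, -0.4, -1.1]
gripper_width: 0.0253
```

```bash
python3 - <<'E'
from h import *
im,d,s=shot("w5");c=cw("wrist",s);print(s["t"],s["position"],"yaw",yaw(s["tcp_rot"]),s["gripper_width"],s["force"])
E
```

```text
6.0 [0.60988509 0.04838111 0.1016874 ] yaw 3.943009718143176 0.02531093451882327 [-0.09770173 -0.44778848 -1.11466389]
```

View pics/w5.png

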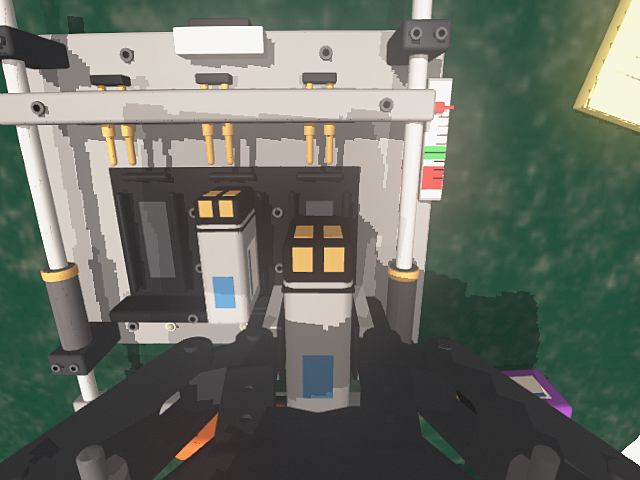

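```bash
python3 - <<'E'
from h import *
im,d,s=load("w5");c=cw("wrist",s);K,D,_=c;ct=(K,D,camera_model("wrist")["mount"])
O=np.array([.6083,.103]);t=np.radians(3.95);Rj=np.array([[np.cos(t),-np.sin(t)],[np.sin(t),np.cos(t)]])
P=cloud(d,c);J=((P[...,:2]-O)@Rj)*1000
def show(n,m):
    ys,xs=np.nonzero(m);j=J[m];print(n,len(xs),"x %.1f %.1f med %.1f | y %.1f %.1f med %.1f"%(*np.percentile(j[:,0],[1,99]),np.median(j[:,0]),*np.percentile(j[:,1],[1,99]),np.median(j[:,1])))
Z=P[...,2]*1000;U,V=np.meshgrid(np.arange(640),np.arange(480))
show("packc top",(abs(Z-62)<3)&(U<262)&(U>190)&(V>150)&(V<330))
show("packc cap side",(Z<52)&(Z>30)&(U<240)&(U>200)&(V>185)&(V<215))
show("fence",(abs(Z-40)<2)&(U>105)&(U<200)&(V>280)&(V<330))
for nm,a,b in(("lipL",115,175),("lipM",210,250),("lipR",290,350)): show(nm,(abs(Z-25.5)<1.5)&(U>a)&(U<b)&(V>160)&(V<190))
show("held top",(abs(Z-130)<4)&(U>270)&(U<370)&(V>240)&(V<285))
show("held face",(Z>90)&(Z<120)&(U>295)&(U<340)&(V>215)&(V<245))
cv2.imwrite("pics/w5c.png",cv2.resize(im[140:330,95:380],None,fx=2.7,fy=2.7,interpolation=cv2.INTER_CUBIC))
E
```

```text
packc top 5363 x -36.5 37.6 med 4.3 | y -12.5 11.6 med -0.9
packc cap side 198 x 38.0 38.8 med 38.4 | y -9.9 10.3 med 0.8
fence 963 x -50.4 -41.5 med -45.4 | y 24.7 84.2 med 54.9
lipL 29 x 43.3 46.7 med 45.0 | y 42.3 66.6 med 55.9
lipM 60 x 37.6 46.7 med 44.2 | y -11.2 12.5 med 2.2
lipR 45 x 43.6 46.7 med 45.4 | y -68.9 -46.3 med -58.6
held top 3039 x 19.9 35.3 med 28.4 | y -67.0 -42.0 med -54.6
held face 825 x 34.8 35.8 med 35.3 | y -63.5 -45.3 med -54.2
```

View pics/w5c.png

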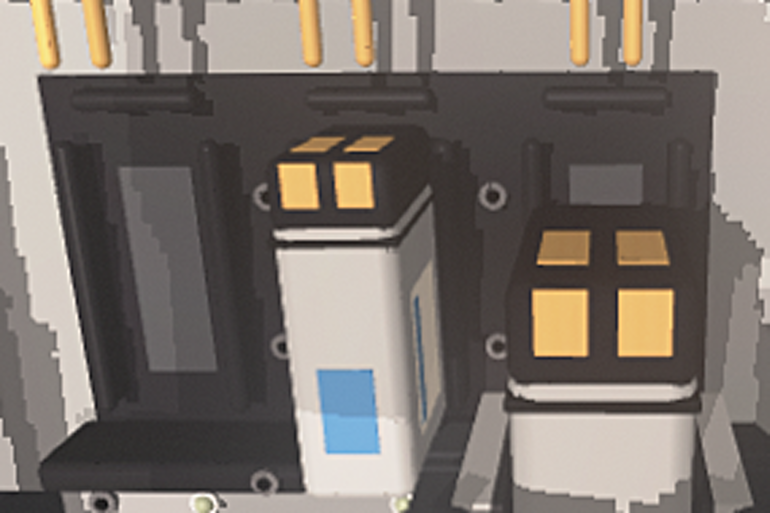

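```bash
python3 - <<'E'
from h import *
im,d,s=load("w5");c=cw("wrist",s)
O=np.array([.6083,.103]);t=np.radians(3.95);Rj=np.array([[np.cos(t),-np.sin(t)],[np.sin(t),np.cos(t)]])
f=lambda L:[((U+.5)/2.7-.5+95,(V+.5)/2.7-.5+140) for U,V in L]
def g(L,z): return (((px2plane(f(L),z,c)[:,:2]-O)@Rj)*1000).round(1).tolist()
print("R ribs",g([(537,160),(680,160)],.026),"sticker",g([(570,185),(643,185)],.016),"lip",g([(543,96),(668,96)],.026),"probes",g([(580,62),(632,62)],.044))
print("L ribs",g([(66,150),(207,150)],.026),g([(115,400),(240,400)],.026),"sticker",g([(120,170),(191,170),(148,370),(217,370)],.016),"lip",g([(72,98),(198,98)],.026),"probes",g([(48,64),(98,64)],.044))
print("M lip",g([(308,97),(432,97)],.026),"probes",g([(313,62),(363,62)],.044))
print("tcp",(s["position"][:2]-O)@Rj*1000)
E
```

```text
R ribs [[31.1, -39.3], [31.2, -72.9]] sticker [[23.0, -46.7], [23.0, -64.7]] lip [[46.1, -41.0], [46.1, -69.8]] probes [[55.4, -49.9], [55.4, -60.8]]
L ribs [[33.7, 72.0], [33.6, 38.3]] [[-31.0, 70.2], [-30.8, 37.8]] sticker [[26.8, 65.0], [26.8, 47.2], [-27.0, 65.6], [-26.9, 47.1]] lip [[45.9, 68.5], [45.8, 38.9]] probes [[55.3, 62.4], [55.2, 51.7]]
M lip [[45.9, 13.3], [45.9, -15.4]] probes [[55.5, 6.0], [55.4, -4.5]]
tcp [ -2.1811421  -54.59833171]
```

>>> drive_tool([
  {"gripper":0.2,"slide":[0.034,0.012,0],"delta_rot":[0,0,0]},
  {"gripper":0.2,"slide":[0.034,0.012,0.2],"delta_rot":[0,0,0]},
  {"gripper":0.2,"slide":[0.034,0.012,0.35],"delta_rot":[0,0,0]},
  {"gripper":0.2,"slide":[0.034,0.012,0.45],"delta_rot":[0,0,0]},
  {"gripper":0.2,"slide":[0.034,0.012,0.52],"delta_rot":[0,0,0]},
  {"gripper":0.2,"slide":[0.034,0.012,0.58],"delta_rot":[0,0,0]},
  {"gripper":0.2,"slide":[0.034,0.012,0.63],"delta_rot":[0,0,0]},
  {"gripper":0.2,"slide":[0.034,0.012,0.63],"delta_rot":[0,0,0]},
])

```text
t: 6.85
position: [0.6126, 0.0479, 0.0368]
tcp_rot: [0.999, 0.035, -0.0, 0.0]
force: [0.1, -0.0, -1.2]
gripper_width: 0.0254
```

```bash
python3 - <<'E'
from h import *
im,d,s=shot("w6");c=cw("wrist",s);print(s["t"],s["position"],"yaw",yaw(s["tcp_rot"]),s["gripper_width"],s["force"])
E
```

```text
6.85 [0.61258989 0.04785155 0.03683648] yaw 3.9880401351288373 0.025431635660815383 [ 0.14273084 -0.02070451 -1.20799393]
```

View pics/w6.png

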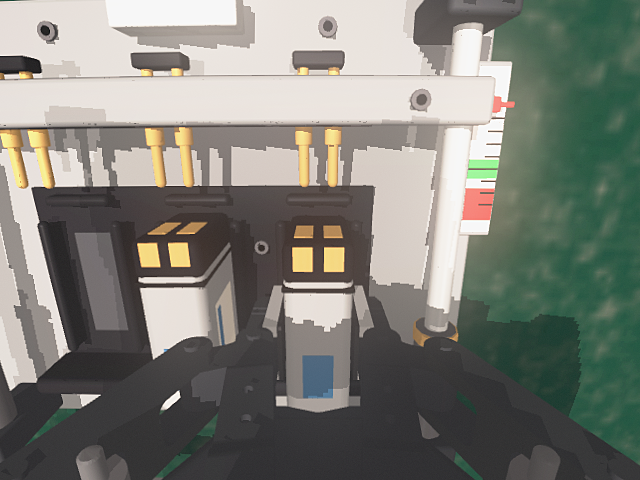

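>>> drive_tool([
  {"gripper":0.2,"slide":[0,0,0.025],"delta_rot":[0,0,0]},
  {"gripper":0.2,"slide":[0,0,0.04],"delta_rot":[0,0,0]},
  {"gripper":0.2,"slide":[0,0,0.04],"delta_rot":[0,0,0]},
])

```text
t: 7.2
position: [0.6129, 0.0478, 0.0336]
tcp_rot: [0.999, 0.035, 0.0, -0.0]
force: [0.3, -1.0, -0.2]
gripper_width: 0.0254
```

```bash
python3 - <<'E'
from h import *
im,d,s=load("w6");c=cw("wrist",s)
O=np.array([.6083,.103]);t=np.radians(3.95);Rj=np.array([[np.cos(t),-np.sin(t)],[np.sin(t),np.cos(t)]])
P=cloud(d,c);J=((P[...,:2]-O)@Rj)*1000;Z=P[...,2]*1000;U,V=np.meshgrid(np.arange(640),np.arange(480))
for n,m in (("c",(Z<52)&(Z>35)&(U<205)&(U>150)&(V>220)&(V<242)),("held",(Z<57)&(Z>35)&(U<342)&(U>295)&(V>218)&(V<245))):
    print(n,m.sum(),np.median(J[m],0).round(1))
print(sense())
E
```

```text
c 524 [38.5  0.3]
held 696 [ 38.  -55.3]
{'t': 7.2, 'joints': array([3.64111505e-02, 1.09710219e-01, 1.77904873e+00, 1.08639842e-06,
       1.25239772e+00, 1.53769206e+00]), 'joint_vel': array([-0.00014128,  0.0002294 ,  0.00192858, -0.00017525, -0.00022764,
        0.00039407]), 'joint_efforts': array([ 2.79901485e-02, -6.71961737e+01, -5.78185809e+01,  1.07703535e-02,
        1.75697106e-02, -2.97625666e-03]), 'position': array([0.61288239, 0.04784283, 0.03359088]), 'tcp_rot': array([ 9.99395994e-01,  3.47505424e-02,  2.17989712e-04, -8.76367770e-07]), 'force': array([ 0.28454126, -0.95173668, -0.18805683]), 'moment': array([ 0.01536771, -0.02542791,  0.01416016]), 'gripper_width': 0.025376098833973994}
```

>>> drive_tool([
  {"gripper":0.2,"slide":[0,0,0.01],"delta_rot":[0,0,0]},
  {"gripper":0.45,"slide":[0,0,0.01],"delta_rot":[0,0,0]},
  {"gripper":0.45,"slide":[0,0,0.01],"delta_rot":[0,0,0]},
  {"gripper":0.45,"slide":[0,0,0.01],"delta_rot":[0,0,0]},
])

```text
t: 7.6
position: [0.6127, 0.0478, 0.0322]
tcp_rot: [0.999, 0.035, -0.0, -0.0]
force: [-0.5, 0.2, -0.5]
gripper_width: 0.0384
```

>>> drive_tool([
  {"gripper":0.45,"slide":[0,0,-0.1],"delta_rot":[0,0,0]},
  {"gripper":0.45,"slide":[0,0,-0.3],"delta_rot":[0,0,0]},
  {"gripper":0.45,"slide":[0,0,-0.7],"delta_rot":[0,0,0]},
  {"gripper":0.45,"slide":[0,0,-1],"delta_rot":[0,0,0]},
  {"gripper":0.45,"slide":[0,0,-1],"delta_rot":[0,0,0]},
])

```text
t: 8.1
position: [0.6145, 0.048, 0.1381]
tcp_rot: [0.999, 0.035, 0.004, -0.0]
force: [1.2, -0.1, -0.1]
gripper_width: 0.0384
```

```bash
python3 - <<'E'
from h import *
im,d,s=shot("w7");c=cw("wrist",s);print(s["t"],s["position"],"yaw",yaw(s["tcp_rot"]),s["gripper_width"],s["force"])
print(go([.4095,-.184,.2],-24.5))
E
```

```text
8.1 [0.61452979 0.04796821 0.13805402] yaw 3.992346881258527 0.038397369363511055 [ 1.1782303  -0.0638585  -0.07470765]
(array([-2.196,  2.171, -0.656]), array([-0.002, -0.008,  0.95 ]))
```

View pics/w7.png

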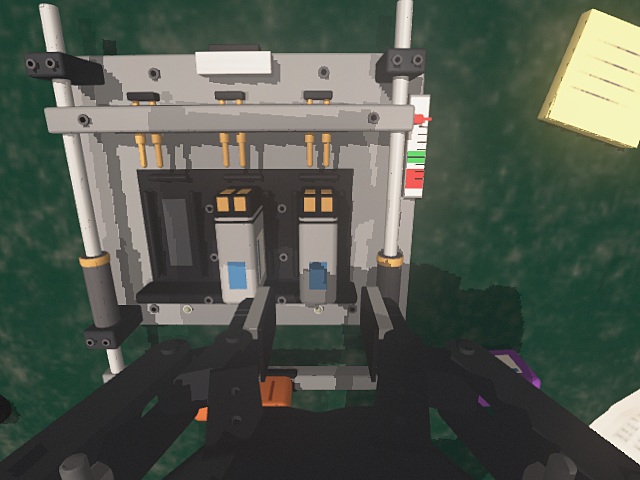

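>>> drive_tool([
  {"gripper":0.8,"slide":[-0.3,0.4,-0.3],"delta_rot":[0,0,0]},
  {"gripper":0.8,"slide":[-0.7,0.75,-0.4],"delta_rot":[0,0,0]},
  {"gripper":0.8,"slide":[-1,1,-0.4],"delta_rot":[0,0,0]},
  {"gripper":0.8,"slide":[-1,1,-0.4],"delta_rot":[0,0,0]},
])

```text
t: 8.55
position: [0.5172, -0.0615, 0.1725]
tcp_rot: [0.999, 0.033, -0.0, 0.0]
force: [0.6, 0.2, 0.3]
gripper_width: 0.0682
```

>>> drive_tool([
  {"gripper":0.8,"slide":[-0.35,0.35,0],"delta_rot":[0,0,0.28]},
  {"gripper":0.8,"slide":[-0.7,0.7,0],"delta_rot":[0,0,0.56]},
  {"gripper":0.8,"slide":[-0.9,1,0],"delta_rot":[0,0,0.8]},
  {"gripper":0.8,"slide":[-0.9,1,0],"delta_rot":[0,0,0.95]},
  {"gripper":0.8,"slide":[-0.9,1,0],"delta_rot":[0,0,0.95]},
])

```text
t: 9.05
position: [0.4366, -0.1654, 0.1717]
tcp_rot: [0.977, -0.214, -0.0, -0.0]
force: [0.7, -0.3, -0.2]
gripper_width: 0.0686
```

```bash
python3 - <<'E'
from h import *
im,d,s=shot("w8");c=cw("wrist",s);print(s["t"],s["position"],"yaw",yaw(s["tcp_rot"]),s["gripper_width"],s["force"],s["joints"].round(2))
u,v=w2px([[.4095,-.184,.046]],c)[0];print(u,v)
r=packtop(d,c,(int(u),int(v)),.046,r=140);print(r)
cx,cy,w,h,a=r["rect"]
print(go([cx/1000,cy/1000,.016],r["pca"]-180))
E
```

```text
9.05 [ 0.43664932 -0.16535204  0.17171838] yaw -24.69164779043889 0.06862774742100207 [ 0.6989684  -0.33811501 -0.20911427] [-0.42 -0.33  1.95  0.    1.52  1.59]
352.1788185436503 247.90642219866749
{'rect': (409.30438232421875, -183.58865356445312, 26.390920639038086, 76.5814208984375, 65.3958969116211), 'mean': array([ 410.52671619, -184.16446378]), 'pca': np.float64(155.25860724733926), 'zmed': np.float64(0.04544154630751668), 'n': 2805}
(array([-0.173,  0.286,  1.557]), array([-0.   ,  0.002,  0.01 ]))
```

View pics/w8.png

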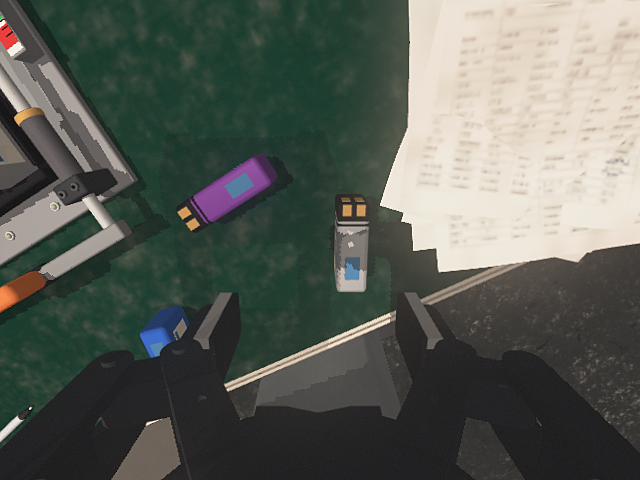

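>>> drive_tool([
  {"gripper":0.6,"slide":[-0.09,0.14,0.4],"delta_rot":[0,0,0.01]},
  {"gripper":0.6,"slide":[-0.17,0.28,0.8],"delta_rot":[0,0,0.01]},
  {"gripper":0.6,"slide":[-0.17,0.28,1],"delta_rot":[0,0,0.01]},
], newtons=40)

```text
t: 9.4
position: [0.4083, -0.1825, 0.0687]
tcp_rot: [0.977, -0.213, -0.002, -0.0]
force: [-0.4, 0.1, 0.7]
gripper_width: 0.0513
```

>>> drive_tool([
  {"gripper":0.6,"slide":[0,0,0.25],"delta_rot":[0,0,0]},
  {"gripper":0.6,"slide":[0,0,0.45],"delta_rot":[0,0,0]},
  {"gripper":0.55,"slide":[0,0,0.545],"delta_rot":[0,0,0]},
  {"gripper":0.5,"slide":[0,0,0.545],"delta_rot":[0,0,0]},
  {"gripper":0.2,"slide":[0,0,0.545],"delta_rot":[0,0,0]},
  {"gripper":0.2,"slide":[0,0,0.545],"delta_rot":[0,0,0]},
  {"gripper":0.2,"slide":[0,0,0.545],"delta_rot":[0,0,0]},
  {"gripper":0.2,"slide":[0,0,0.545],"delta_rot":[0,0,0]},
], newtons=40)

```text
t: 10.2
position: [0.4106, -0.1835, 0.0187]
tcp_rot: [0.977, -0.215, 0.001, 0.0]
force: [0.5, 1.3, 7.0]
gripper_width: 0.0252
```

>>> drive_tool([
  {"gripper":0.2,"slide":[0,0,-0.4],"delta_rot":[0,0,0]},
  {"gripper":0.2,"slide":[0,0,-0.8],"delta_rot":[0,0,0]},
  {"gripper":0.2,"slide":[0,0,-1],"delta_rot":[0,0,0]},
])

```text
t: 10.5
position: [0.4107, -0.1837, 0.1213]
tcp_rot: [0.977, -0.215, 0.002, 0.0]
force: [0.2, 0.2, -1.4]
gripper_width: 0.0254
```

>>> drive_tool([
  {"gripper":0.2,"slide":[0,-0.35,-0.35],"delta_rot":[0,0,-0.28]},
  {"gripper":0.2,"slide":[0.1,-0.7,-0.7],"delta_rot":[0,0,-0.56]},
  {"gripper":0.2,"slide":[0.1,-1,-0.9],"delta_rot":[0,0,-0.8]},
  {"gripper":0.2,"slide":[0.1,-1,-0.9],"delta_rot":[0,0,-0.96]},
  {"gripper":0.2,"slide":[0.1,-1,-0.9],"delta_rot":[0,0,-0.96]},
])

```text
t: 11.0
position: [0.4613, -0.0961, 0.2083]
tcp_rot: [0.999, 0.036, 0.0, 0.0]
force: [-0.0, -0.6, -1.7]
gripper_width: 0.0254
```

```bash
python3 - <<'E'
from h import *
s=sense();print(s["t"],s["position"],"yaw",yaw(s["tcp_rot"]),s["gripper_width"],s["force"],s["joints"].round(2))
print(go([.607,.159,.2],3.95))
E
```

```text
11.0 [ 0.46132017 -0.09614826  0.20826192] yaw 4.155856457797866 0.02539899348289277 [-0.02135678 -0.60080109 -1.65944583] [-0.26 -0.33  1.89 -0.    1.58  1.24]
(array([ 1.638, -2.439,  0.083]), array([ 0.001, -0.001,  0.007]))
```

>>> drive_tool([
  {"gripper":0.2,"slide":[0.3,-0.4,0],"delta_rot":[0,0,0.005]},
  {"gripper":0.2,"slide":[0.55,-0.8,0],"delta_rot":[0,0,0.005]},
  {"gripper":0.2,"slide":[0.55,-1,0],"delta_rot":[0,0,0.005]},
])

```text
t: 11.3
position: [0.5099, 0.0087, 0.2067]
tcp_rot: [0.999, 0.032, -0.001, -0.0]
force: [-0.4, 0.2, -1.1]
gripper_width: 0.0255
```

>>> drive_tool([
  {"gripper":0.2,"slide":[0.3,-0.4,0],"delta_rot":[0,0,0]},
  {"gripper":0.2,"slide":[0.55,-0.7,0],"delta_rot":[0,0,0]},
  {"gripper":0.2,"slide":[0.55,-0.7,0],"delta_rot":[0,0,0]},
])

```text
t: 11.6
position: [0.5603, 0.0827, 0.2064]
tcp_rot: [0.999, 0.033, -0.001, -0.0]
force: [-0.1, 0.2, -2.1]
gripper_width: 0.0254
```

```bash
python3 - <<'E'
from h import *
s=sense();print(s["t"],s["position"],"yaw",yaw(s["tcp_rot"]),s["gripper_width"])
print(go([.6065,.1588,.1017],3.95))
E
```

```text
11.6 [0.56025977 0.08274529 0.20642657] yaw 3.776957217816435 0.025424450710073907
(array([ 0.513, -0.728,  1.047]), array([-0.001,  0.003, -0.006]))
```

>>> drive_tool([
  {"gripper":0.2,"slide":[0.25,-0.4,0],"delta_rot":[0,0,-0.005]},
  {"gripper":0.2,"slide":[0.5,-0.72,0.1],"delta_rot":[0,0,-0.005]},
  {"gripper":0.2,"slide":[0.5,-0.72,0.5],"delta_rot":[0,0,-0.005]},
  {"gripper":0.2,"slide":[0.5,-0.72,0.85],"delta_rot":[0,0,-0.005]},
  {"gripper":0.2,"slide":[0.5,-0.72,1],"delta_rot":[0,0,-0.005]},
  {"gripper":0.2,"slide":[0.5,-0.72,1],"delta_rot":[0,0,-0.005]},
  {"gripper":0.2,"slide":[0.5,-0.72,1],"delta_rot":[0,0,-0.005]},
])

```text
t: 12.3
position: [0.6047, 0.155, 0.1094]
tcp_rot: [0.999, 0.034, 0.001, -0.0]
force: [0.2, 0.5, -0.4]
gripper_width: 0.0254
```

```bash
python3 - <<'E'
from h import *
im,d,s=shot("w9");c=cw("wrist",s);print(s["t"],s["position"],"yaw",yaw(s["tcp_rot"]),s["gripper_width"],s["force"])
cv2.imwrite("pics/w9c.png",cv2.resize(im[140:330,220:540],None,fx=2.5,fy=2.5,interpolation=cv2.INTER_CUBIC))
E
```

```text
12.3 [0.60472769 0.1550495  0.10936005] yaw 3.901851233025558 0.025365679708850227 [ 0.24288495  0.49533599 -0.44423925]
```

View pics/w9.png

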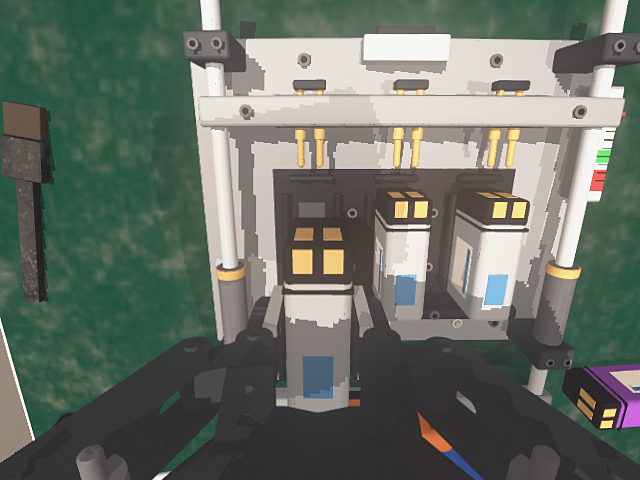

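View pics/w9c.png

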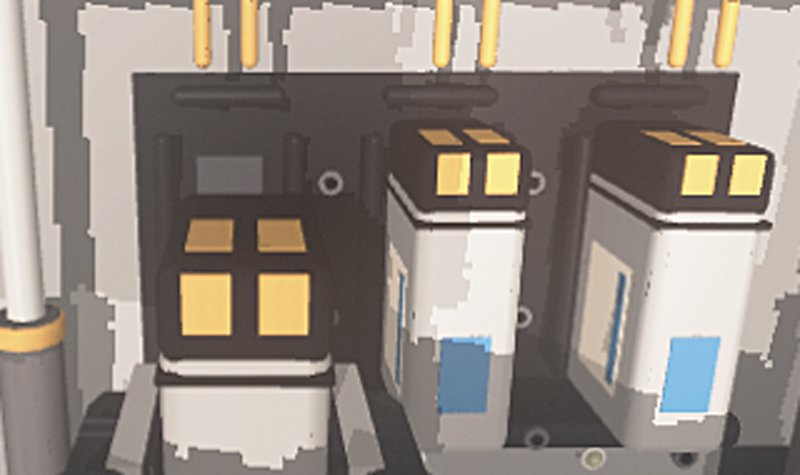

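```bash
python3 - <<'E'
from h import *
im,d,s=load("w9");c=cw("wrist",s)
O=np.array([.6083,.103]);t=np.radians(3.95);Rj=np.array([[np.cos(t),-np.sin(t)],[np.sin(t),np.cos(t)]])
f=lambda L:[((U+.5)/2.5-.5+220,(V+.5)/2.5-.5+140) for U,V in L]
def g(L,z):
    q=((px2plane(f(L),z,c)[:,:2]-O)@Rj)*1000;return q.round(1).tolist(),"mid",q.mean(0).round(1).tolist()
print("L ribs",g([(161,150),(294,150)],.026),"sticker",g([(197,180),(262,180)],.016),"lip",g([(173,96),(286,96)],.026),"probes",g([(203,64),(250,64)],.044))
P=cloud(d,c);J=((P[...,:2]-O)@Rj)*1000;Z=P[...,2]*1000;U,V=np.meshgrid(np.arange(640),np.arange(480))
def show(n,m):
    j=J[m];print(n,m.sum(),"x %.1f %.1f med %.1f | y %.1f %.1f med %.1f"%(*np.percentile(j[:,0],[1,99]),np.median(j[:,0]),*np.percentile(j[:,1],[1,99]),np.median(j[:,1])))
zt=s["position"][2]*1000+29
show("held top",(abs(Z-zt)<4)&(U>270)&(U<370)&(V>245)&(V<280))
show("held face",(Z>zt-35)&(Z<zt-8)&(U>295)&(U<342)&(V>218)&(V<245))
show("c face",(Z<52)&(Z>35)&(U<430)&(U>380)&(V>187)&(V<203))
show("right face",(Z<52)&(Z>35)&(U<525)&(U>460)&(V>187)&(V<203))
show("right top",(abs(Z-62)<3)&(U>455)&(U<530)&(V>195)&(V<318))
show("c top",(abs(Z-62)<3)&(U>374)&(U<430)&(V>195)&(V<318))
print("tcp",(s["position"][:2]-O)@Rj*1000)
E
```

```text
L ribs ([[31.4, 74.2], [31.4, 39.3]], 'mid', [31.4, 56.7]) sticker ([[21.0, 65.4], [21.0, 47.4]], 'mid', [21.0, 56.4]) lip ([[45.5, 70.7], [45.5, 41.6]], 'mid', [45.5, 56.1]) probes ([[55.4, 62.0], [55.4, 51.0]], 'mid', [55.4, 56.5])
held top 2231 x 23.7 35.8 med 30.1 | y 40.2 64.5 med 52.5
held face 857 x 35.7 36.8 med 36.3 | y 42.7 61.1 med 51.8
c face 215 x 33.7 39.0 med 38.5 | y -11.2 13.4 med 3.8
right face 287 x 32.7 39.0 med 38.4 | y -64.1 -42.0 med -46.6
right top 4908 x -34.9 37.7 med 4.9 | y -66.9 -42.5 med -54.0
c top 4922 x -34.4 37.8 med 4.6 | y -11.9 12.6 med 0.7
tcp [2.16487188e-02 5.21719415e+01]
```

>>> drive_tool([
  {"gripper":0.2,"slide":[0.02,-0.04,0.1],"delta_rot":[0,0,0]},
  {"gripper":0.2,"slide":[0.02,-0.04,0.25],"delta_rot":[0,0,0]},
  {"gripper":0.2,"slide":[0.02,-0.04,0.4],"delta_rot":[0,0,0]},
  {"gripper":0.2,"slide":[0.02,-0.04,0.4],"delta_rot":[0,0,0]},
  {"gripper":0.2,"slide":[0.02,-0.04,0.4],"delta_rot":[0,0,0]},
])

```text
t: 12.85
position: [0.6057, 0.1597, 0.0671]
tcp_rot: [0.999, 0.035, -0.001, 0.0]
force: [1.0, 0.0, -0.2]
gripper_width: 0.0253
```

```bash
python3 - <<'E'
from h import *
im,d,s=shot("w10");c=cw("wrist",s);print(s["t"],s["position"],"yaw",yaw(s["tcp_rot"]),s["gripper_width"],s["force"])
O=np.array([.6083,.103]);t=np.radians(3.95);Rj=np.array([[np.cos(t),-np.sin(t)],[np.sin(t),np.cos(t)]])
print("tcp",(s["position"][:2]-O)@Rj*1000)
P=cloud(d,c);J=((P[...,:2]-O)@Rj)*1000;Z=P[...,2]*1000;U,V=np.meshgrid(np.arange(640),np.arange(480))
def show(n,m):
    j=J[m];print(n,m.sum(),"x %.1f %.1f med %.1f | y %.1f %.1f med %.1f"%(*np.percentile(j[:,0],[1,99]),np.median(j[:,0]),*np.percentile(j[:,1],[1,99]),np.median(j[:,1])))
zt=s["position"][2]*1000+29
show("held top",(abs(Z-zt)<4)&(U>270)&(U<370)&(V>245)&(V<280))
show("held face",(Z>zt-35)&(Z<zt-8)&(U>295)&(U<342)&(V>218)&(V<245))
cv2.imwrite("pics/w10c.png",cv2.resize(im[140:330,220:540],None,fx=2.5,fy=2.5,interpolation=cv2.INTER_CUBIC))
E
```

```text
12.85 [0.60566978 0.15965494 0.06713036] yaw 3.9881222262914173 0.02528824873147054 [ 1.01130083  0.00461984 -0.20046086]
tcp [ 1.27875778 56.70154247]
held top 2208 x 25.0 37.0 med 31.4 | y 44.8 68.9 med 56.7
held face 872 x 37.0 38.0 med 37.5 | y 47.2 65.7 med 56.5
```

View pics/w10c.png

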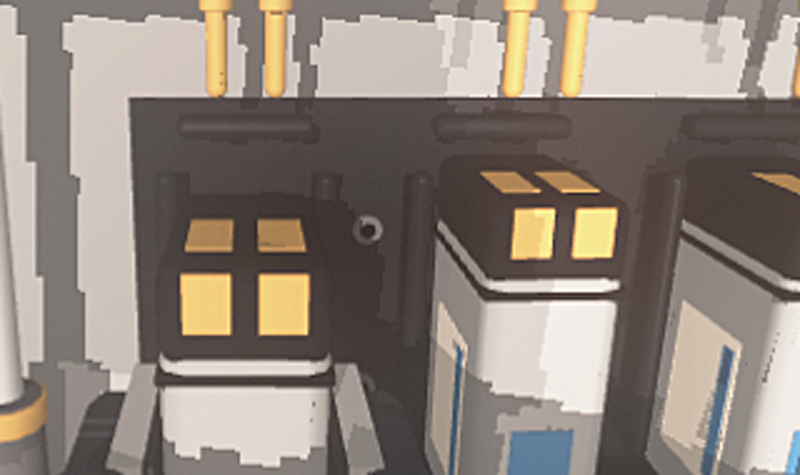

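>>> drive_tool([
  {"gripper":0.2,"slide":[0.01,0.003,0.1],"delta_rot":[0,0,0]},
  {"gripper":0.2,"slide":[0.01,0.003,0.18],"delta_rot":[0,0,0]},
  {"gripper":0.2,"slide":[0.01,0.003,0.25],"delta_rot":[0,0,0]},
  {"gripper":0.2,"slide":[0.01,0.003,0.3],"delta_rot":[0,0,0]},
  {"gripper":0.2,"slide":[0.01,0.003,0.32],"delta_rot":[0,0,0]},
  {"gripper":0.2,"slide":[0.01,0.003,0.32],"delta_rot":[0,0,0]},
])

```text
t: 13.5
position: [0.6069, 0.1595, 0.0355]
tcp_rot: [0.999, 0.035, -0.0, 0.0]
force: [0.1, 0.4, -1.7]
gripper_width: 0.0255
```

>>> drive_tool([
  {"gripper":0.2,"slide":[0,0,0.015],"delta_rot":[0,0,0]},
  {"gripper":0.2,"slide":[0,0,0.02],"delta_rot":[0,0,0]},
  {"gripper":0.2,"slide":[0,0,0.02],"delta_rot":[0,0,0]},
  {"gripper":0.45,"slide":[0,0,0.02],"delta_rot":[0,0,0]},
  {"gripper":0.45,"slide":[0,0,0.02],"delta_rot":[0,0,0]},
  {"gripper":0.45,"slide":[0,0,0.02],"delta_rot":[0,0,0]},
])

```text
t: 14.1
position: [0.607, 0.1595, 0.0339]
tcp_rot: [0.999, 0.035, 0.0, -0.0]
force: [0.5, 0.5, -0.1]
gripper_width: 0.0383
```

>>> drive_tool([
  {"gripper":0.45,"slide":[0,0,-0.1],"delta_rot":[0,0,0]},
  {"gripper":0.45,"slide":[0,0,-0.3],"delta_rot":[0,0,0]},
  {"gripper":0.45,"slide":[0,0,-0.7],"delta_rot":[0,0,0]},
  {"gripper":0.45,"slide":[0,0,-1],"delta_rot":[0,0,0]},
  {"gripper":0.45,"slide":[0,0,-1],"delta_rot":[0,0,0]},
])

```text
t: 14.6
position: [0.6088, 0.1599, 0.1397]
tcp_rot: [0.999, 0.035, 0.004, -0.001]
force: [0.0, 0.7, -0.4]
gripper_width: 0.0385
```

```bash
python3 - <<'E'
from h import *
im,d,s=shot("w11");c=cw("wrist",s);print(s["t"],s["position"],"yaw",yaw(s["tcp_rot"]),s["gripper_width"],s["force"])
E
```

```text
14.6 [0.60875222 0.1598932  0.13969926] yaw 3.988929094316369 0.03850260343994134 [ 0.02999097  0.74901154 -0.39437532]
```

View pics/w11.png

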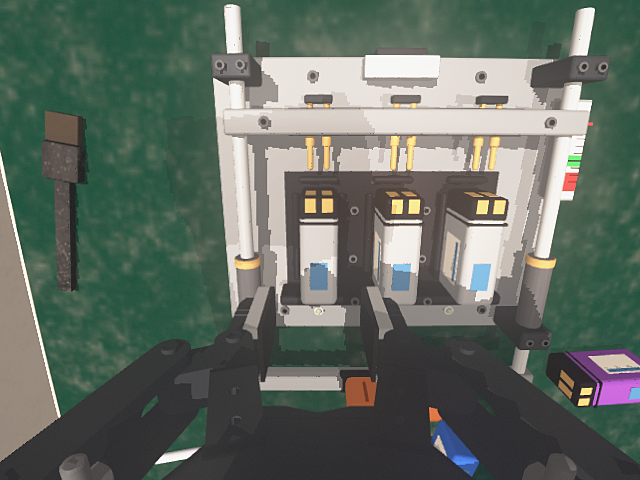

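>>> drive_tool([
  {"gripper":0.45,"slide":[-0.3,0.2,-0.3],"delta_rot":[0,0,-0.25]},
  {"gripper":0.45,"slide":[-0.6,0.4,-0.3],"delta_rot":[0,0,-0.5]},
  {"gripper":0.45,"slide":[-0.9,0.5,-0.3],"delta_rot":[0,0,-0.75]},
  {"gripper":0.45,"slide":[-1,0.6,-0.3],"delta_rot":[0,0,-1]},
  {"gripper":0.45,"slide":[-1,0.6,-0.3],"delta_rot":[0,0,-1]},
])

```text
t: 15.15
position: [0.5103, 0.0919, 0.1635]
tcp_rot: [0.956, 0.293, -0.0, 0.0]
force: [1.1, -0.3, 0.1]
gripper_width: 0.0382
```

>>> drive_tool([
  {"gripper":0.6,"slide":[0,0,0],"delta_rot":[0,0,-0.28]},
  {"gripper":0.6,"slide":[0,0,0],"delta_rot":[0,0,-0.56]},
  {"gripper":0.6,"slide":[0,0,0],"delta_rot":[0,0,-0.8]},
  {"gripper":0.6,"slide":[0,0,0],"delta_rot":[0,0,-1]},
])

```text
t: 15.55
position: [0.5118, 0.0931, 0.1631]
tcp_rot: [0.848, 0.53, -0.0, -0.0]
force: [0.4, 0.0, -0.3]
gripper_width: 0.0517
```

>>> drive_tool([
  {"gripper":0.6,"slide":[0,0,0],"delta_rot":[0,0,-0.28]},
  {"gripper":0.6,"slide":[0,0,0],"delta_rot":[0,0,-0.56]},
  {"gripper":0.6,"slide":[0,0,0],"delta_rot":[0,0,-0.8]},
  {"gripper":0.6,"slide":[0,0,0],"delta_rot":[0,0,-1]},
  {"gripper":0.6,"slide":[0,0,0],"delta_rot":[0,0,-1]},
])

```text
t: 16.05
position: [0.5117, 0.093, 0.1631]
tcp_rot: [0.683, 0.731, -0.0, -0.0]
force: [-0.0, 0.4, -0.3]
gripper_width: 0.0514
```

```bash
python3 - <<'E'
from h import *
im,d,s=shot("w12");c=cw("wrist",s);print(s["t"],s["position"],"yaw",yaw(s["tcp_rot"]),s["gripper_width"],s["force"],s["joints"].round(2))
it,dt=camera("top");cv2.imwrite("pics/top1.png",it);np.save("pics/top1.npy",dt)
cv2.imwrite("pics/top1c.png",cv2.resize(it[150:350,180:480],None,fx=2.6,fy=2.6,interpolation=cv2.INTER_CUBIC))
print(go([.4936,.0951,.10],93.95))
E
```

```text
16.05 [0.51173145 0.09304888 0.16314307] yaw 93.90249194528873 0.051437003172314685 [-0.04141199  0.39192983 -0.32064183] [ 0.13 -0.2   1.86  0.    1.48  0.06]
(array([ 0.033, -0.178,  0.634]), array([-0.001, -0.   , -0.009]))
```

View pics/w12.png

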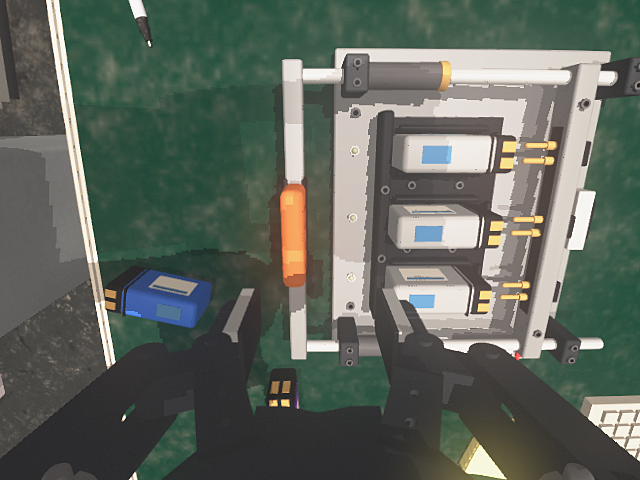

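View pics/top1c.png

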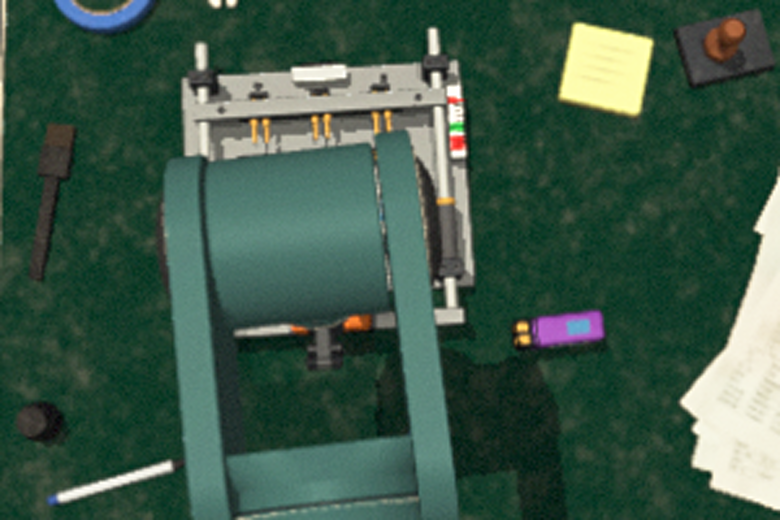

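```bash
python3 - <<'E'
from h import *
im,d,s=load("w12");c=cw("wrist",s)
O=np.array([.6083,.103]);t=np.radians(3.95);Rj=np.array([[np.cos(t),-np.sin(t)],[np.sin(t),np.cos(t)]])
P=cloud(d,c);Z=P[...,2]*1000;J=((P[...,:2]-O)@Rj)*1000
hsv=cv2.cvtColor(im,cv2.COLOR_BGR2HSV);U,V=np.meshgrid(np.arange(640),np.arange(480))
m=(hsv[...,0]<18)&(hsv[...,1]>170)&(hsv[...,2]>80)&(Z>76)&(Z<90)&(U>260)&(U<320)&(V>170)&(V<300)
ys,xs=np.nonzero(m);W=((px2plane(np.c_[xs,ys],.084,c)[:,:2]-O)@Rj*1000).astype(np.float32)
print(len(xs),cv2.minAreaRect(W),W.min(0),W.max(0),np.median(Z[m]))
m=(abs(Z-62)<3.5)&(U>385)&(U<500)&(V>130)&(V<345)
n,l,st,ce=cv2.connectedComponentsWithStats(m.astype(np.uint8))
for k in range(1,n):
    if st[k,4]>500: j=J[l==k];print(st[k],"x",np.percentile(j[:,0],[1,99]).round(1),"y",np.percentile(j[:,1],[1,99]).round(1),"z",np.median(Z[l==k]))
print("tcp",(s["position"][:2]-O)@Rj*1000)
E
```

```text
293 ((-113.7935562133789, 2.4962329864501953), (15.944000244140625, 67.12718200683594), 0.09652683138847351) [-121.79899   -31.067745] [-105.810936   36.05574 ] 81.02939711192874
[ 402  135   98   39 3563] x [-37.9  27.3] y [44.1 68.8] z 61.33593446842564
[ 395  214  105   37 3373] x [-38.6  35.5] y [-12.1  12.7] z 61.51056980936798
[ 393  283   99   33 2505] x [-35.9  36.8] y [-66.7 -42.1] z 61.47062184961719
tcp [-97.02464622  -3.27527056]
```

>>> drive_tool([
  {"gripper":0.6,"slide":[0.04,-0.175,0.2],"delta_rot":[0,0,0]},
  {"gripper":0.6,"slide":[0.04,-0.175,0.5],"delta_rot":[0,0,0]},
  {"gripper":0.6,"slide":[0.04,-0.175,0.6],"delta_rot":[0,0,0]},
  {"gripper":0.6,"slide":[0.04,-0.175,0.6],"delta_rot":[0,0,0]},
  {"gripper":0.6,"slide":[0.04,-0.175,0.6],"delta_rot":[0,0,0]},
])

```text
t: 16.65
position: [0.4942, 0.0955, 0.1048]
tcp_rot: [0.683, 0.731, 0.0, 0.0]
force: [-0.0, -0.8, 0.1]
gripper_width: 0.0515
```

```bash
python3 - <<'E'
from h import *
im,d,s=shot("w13");c=cw("wrist",s);print(s["t"],s["position"],"yaw",yaw(s["tcp_rot"]),s["gripper_width"],s["force"])
O=np.array([.6083,.103]);t=np.radians(3.95);Rj=np.array([[np.cos(t),-np.sin(t)],[np.sin(t),np.cos(t)]])
print("tcp",(s["position"][:2]-O)@Rj*1000)
E
```

```text
16.65 [0.49422312 0.09548093 0.104767  ] yaw 93.90373867558854 0.051499824006720124 [-0.00689271 -0.75067955  0.09893099]
tcp [-114.32385607    0.3570826 ]
```

View pics/w13.png

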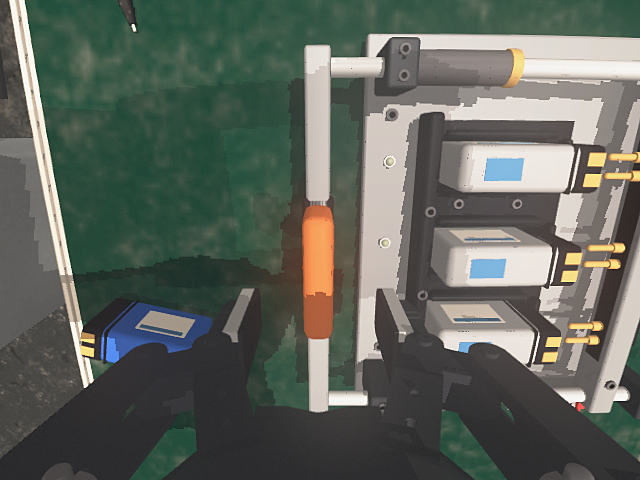

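>>> drive_tool([
  {"gripper":0.6,"slide":[0.02,0,0.3],"delta_rot":[0,0,0]},
  {"gripper":0.6,"slide":[0.02,0,0.5],"delta_rot":[0,0,0]},
  {"gripper":0.6,"slide":[0.02,0,0.56],"delta_rot":[0,0,0]},
  {"gripper":0.6,"slide":[0.02,0,0.56],"delta_rot":[0,0,0]},
  {"gripper":0.3,"slide":[0.02,0,0.56],"delta_rot":[0,0,0]},
  {"gripper":0.05,"slide":[0.02,0,0.56],"delta_rot":[0,0,0]},
  {"gripper":0.05,"slide":[0.02,0,0.56],"delta_rot":[0,0,0]},
  {"gripper":0.05,"slide":[0.02,0,0.56],"delta_rot":[0,0,0]},
  {"gripper":0.05,"slide":[0.02,0,0.56],"delta_rot":[0,0,0]},
], newtons=80)

```text
t: 17.6
position: [0.4942, 0.0975, 0.0492]
tcp_rot: [0.682, 0.731, 0.001, 0.001]
force: [0.0, -1.3, 7.2]
gripper_width: 0.0151
```

```bash
python3 - <<'E'
from h import *
im,d,s=shot("w14");c=cw("wrist",s);print(s["t"],s["position"],"yaw",yaw(s["tcp_rot"]),s["gripper_width"],s["force"],s["moment"])
O=np.array([.6083,.103]);t=np.radians(3.95);Rj=np.array([[np.cos(t),-np.sin(t)],[np.sin(t),np.cos(t)]])
print("tcp",(s["position"][:2]-O)@Rj*1000)
it,dt=camera("top");cv2.imwrite("pics/top2.png",it);i2,_=camera("scene");cv2.imwrite("pics/scene2.png",i2)
a=cv2.resize(it[165:260,240:400],None,fx=5,fy=5,interpolation=cv2.INTER_CUBIC)[:300]
b=cv2.resize(i2[190:290,220:380],None,fx=5,fy=5,interpolation=cv2.INTER_CUBIC)[:300]
cv2.imwrite("pics/c2.png",np.vstack([a,b]))
E
```

```text
17.6 [0.49421078 0.09753415 0.04917698] yaw 93.98902596896887 0.015061739712091779 [ 2.47016286e-03 -1.31218888e+00  7.24465503e+00] [0.0130361  0.19040876 0.08139541]
tcp [-114.19472227    2.40627795]
```

View pics/c2.png

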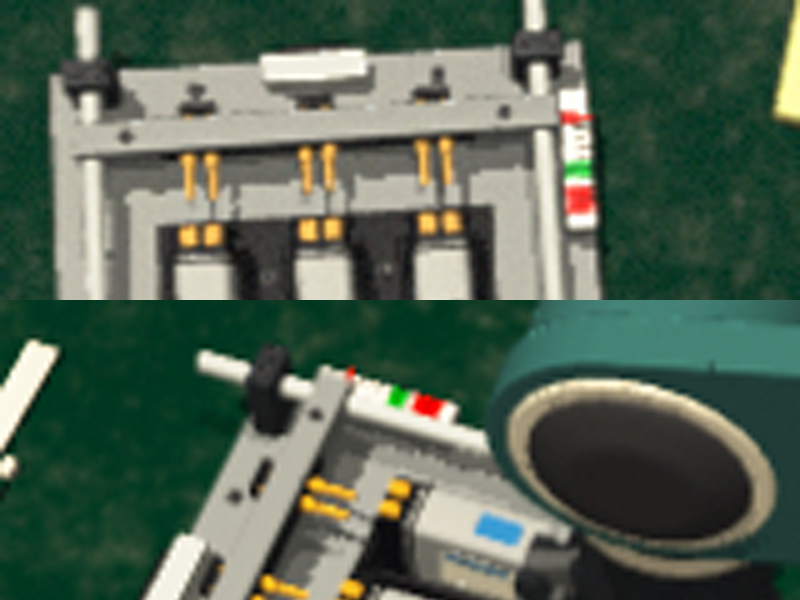

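View pics/w14.png

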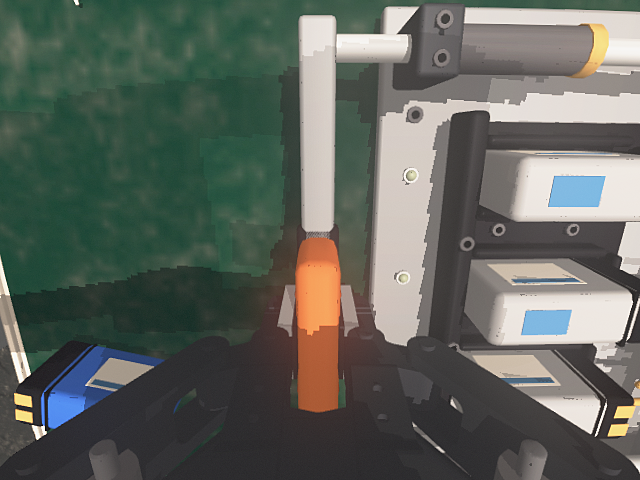

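>>> drive_tool([
  {"gripper":0.05,"slide":[0,-0.03,0],"delta_rot":[0,0,0]},
  {"gripper":0.05,"slide":[0,-0.06,0],"delta_rot":[0,0,0]},
  {"gripper":0.05,"slide":[0,-0.09,0],"delta_rot":[0,0,0]},
  {"gripper":0.05,"slide":[0,-0.12,0],"delta_rot":[0,0,0]},
  {"gripper":0.05,"slide":[0,-0.15,0],"delta_rot":[0,0,0]},
  {"gripper":0.05,"slide":[0,-0.18,0],"delta_rot":[0,0,0]},
  {"gripper":0.05,"slide":[0,-0.2,0],"delta_rot":[0,0,0]},
  {"gripper":0.05,"slide":[0,-0.2,0],"delta_rot":[0,0,0]},
  {"gripper":0.05,"slide":[0,-0.2,0],"delta_rot":[0,0,0]},
])

```text
t: 18.65
position: [0.475, 0.0961, 0.0492]
tcp_rot: [0.682, 0.731, 0.002, 0.001]
force: [10.7, 1.1, 1.0]
gripper_width: 0.0156
```

```bash
cat > chk.py <<'E'
import sys
from h import *
n=sys.argv[1]
im,d,s=shot("w"+n);print(s["t"],s["position"],"yaw",yaw(s["tcp_rot"]),s["gripper_width"],s["force"],s["moment"])
O=np.array([.6083,.103]);t=np.radians(3.95);Rj=np.array([[np.cos(t),-np.sin(t)],[np.sin(t),np.cos(t)]])
j=(s["position"][:2]-O)@Rj*1000;print("tcp",j,"pull",-114.19-j[0])
it,dt=camera("top");cv2.imwrite(f"pics/top{n}.png",it);i2,_=camera("scene");cv2.imwrite(f"pics/scene{n}.png",i2)
a=cv2.resize(it[165:260,240:400],None,fx=5,fy=5,interpolation=cv2.INTER_CUBIC)[:300]
b=cv2.resize(i2[190:290,220:380],None,fx=5,fy=5,interpolation=cv2.INTER_CUBIC)[:300]
cv2.imwrite(f"pics/c{n}.png",np.vstack([a,b]))
E
python3 chk.py 15
```

```text
18.65 [0.47497586 0.09614732 0.04922375] yaw 93.98539198662395 0.01555409384275107 [10.7129365   1.14472882  0.97201485] [ 0.03668807 -1.26581305  0.10130649]
tcp [-133.4794887     2.34775649] pull 19.28948869505922
```

View pics/c15.png

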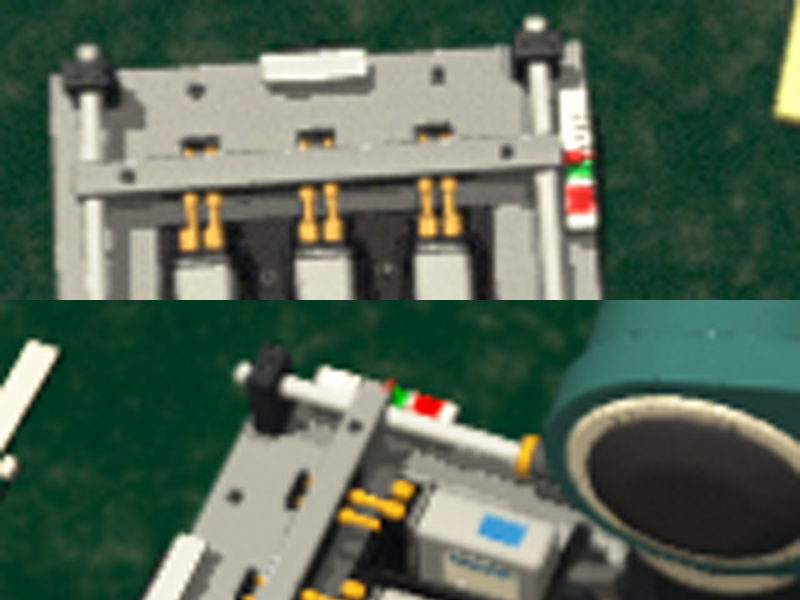

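>>> drive_tool([
  {"gripper":0.05,"slide":[0,-0.02,0],"delta_rot":[0,0,0]},
  {"gripper":0.05,"slide":[0,-0.04,0],"delta_rot":[0,0,0]},
  {"gripper":0.05,"slide":[0,-0.06,0],"delta_rot":[0,0,0]},
  {"gripper":0.05,"slide":[0,-0.06,0],"delta_rot":[0,0,0]},
  {"gripper":0.05,"slide":[0,-0.06,0],"delta_rot":[0,0,0]},
  {"gripper":0.05,"slide":[0,-0.06,0],"delta_rot":[0,0,0]},
])

```text
t: 19.4
position: [0.4693, 0.0957, 0.0492]
tcp_rot: [0.682, 0.731, 0.002, 0.002]
force: [12.5, 1.2, -0.5]
gripper_width: 0.0149
```

```bash
python3 chk.py 16; python3 - <<'E'
import cv2,numpy as np
L=[]
for n in ("2","15","16"):
    a=cv2.imread(f"pics/top{n}.png")[178:215,345:365];b=cv2.imread(f"pics/scene{n}.png")[203:225,285:315]
    L.append(np.hstack([cv2.resize(a,(260,481),interpolation=cv2.INTER_CUBIC)]))
    L[-1]=np.vstack([L[-1][:400],cv2.resize(b,(260,191),interpolation=cv2.INTER_CUBIC)])
cv2.imwrite("pics/cmp.png",np.hstack(L))
E
```

```text
19.4 [0.46928089 0.09573475 0.04922298] yaw 93.98432063432706 0.014874167000361224 [12.51720334  1.18944779 -0.54396527] [ 0.12134559 -1.70298031  0.09570587]
tcp [-139.18934739    2.32847021] pull 24.999347393812883
```

View pics/c16.png

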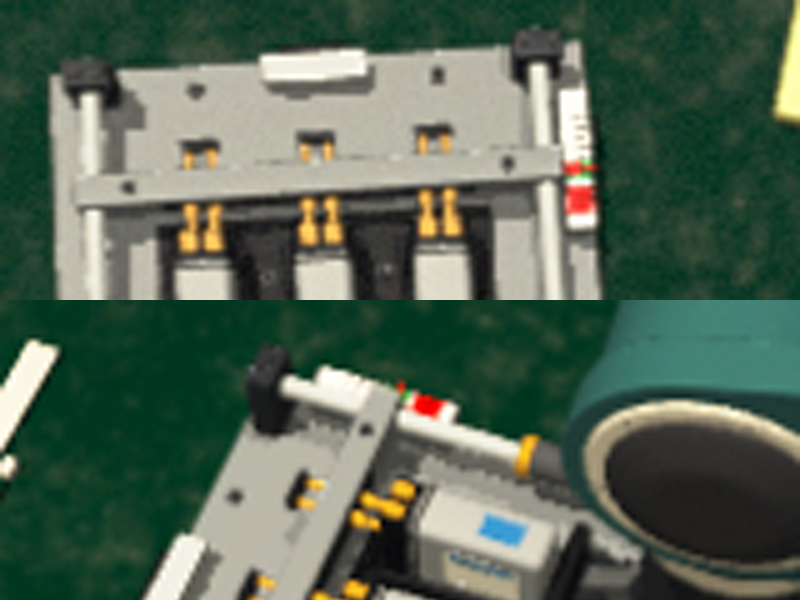

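View pics/cmp.png

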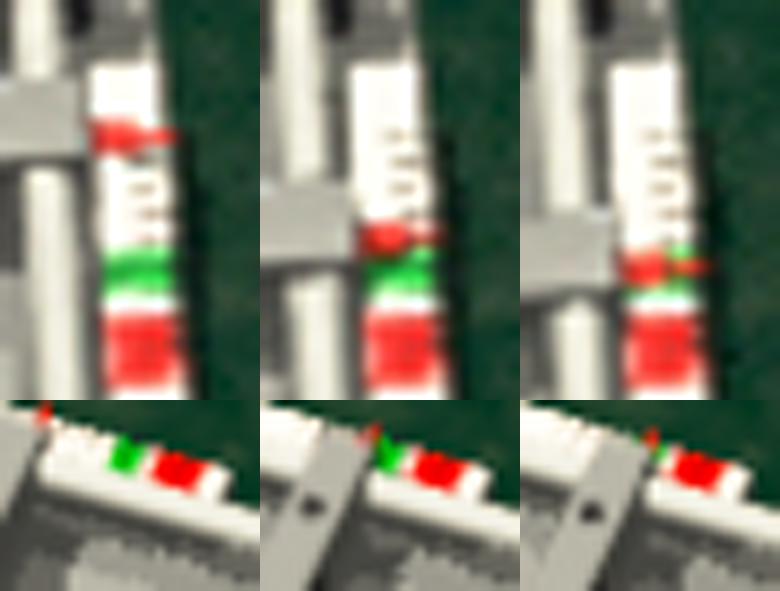

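View pics/w16.png

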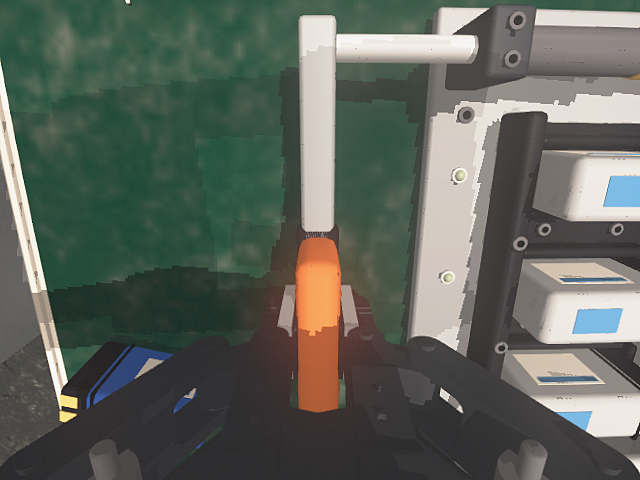

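>>> drive_tool([
  {"gripper":0.05,"slide":[0,0,0],"delta_rot":[0,0,0]},
  {"gripper":0.05,"slide":[0,0,0],"delta_rot":[0,0,0]},
  {"gripper":0.05,"slide":[0,0,0],"delta_rot":[0,0,0]},
])

```text
t: 19.85
position: [0.4693, 0.0957, 0.0492]
tcp_rot: [0.682, 0.731, 0.002, 0.002]
force: [13.0, 0.8, 0.3]
gripper_width: 0.0149
```

```bash
python3 -c "
from station import *
s=sense();print(s['t'],s['position'],s['force'],s['gripper_width'])
print(hand_in())"
```

```text
19.85 [0.46930756 0.09573534 0.04921755] [13.00416875  0.79396422  0.32778706] 0.014914400873674913
the job is handed in; nothing more can be done
None
```

Both loose grey packs are in the jig, and I handed the job in at about 20 s (limit 58 s) while still holding the orange handle with the pointer in the green field.

- **Packs:** The far pack went into the right bay and the near pack into the left, each with its contact end towards the probes, and I let go of both. Before the pull, the wrist camera showed all three pack tops level at about 61.4 mm (expected 62).
- **Alignment:** The right pack's contact face was within about 0.1 mm of the middle pack's. I checked the left pack's face only while it was still held. I left the blue and purple packs, the loupe, the stamp and the note pad alone.
- **Handle:** It was pulled 25.0 mm by the arm's position. The top camera shows the pointer on the middle of the green field and all three probe pairs touching their packs. The handle did not slip or drift over the last few tenths of a second.

**Check that did not match:** the wrist force read 12.5–13 N, against the 14.5 N or so your spring figures give for all three packs pressed. That may be reading offset, as the force reading wandered by 1 N or so in free air, but I have not confirmed it.

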